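# Set out the spice tins on the serving tray

## Task

One row of the tray is already set; fill the other: stand the two square metal tins from the counter on the tray's free squares, one tin to each, so that all four tins stand cap up in two neat rows, centred on their squares and straight with the tray. One of those two is upside down on its cap: to turn it over, first lay it down on its side and let go, then take it again and stand it up. Leave the soup bowl, the round red tin, the tea cup and the ladle where they are.

Things in the scene. Friction and masses are not known exactly. Their poses are not given: they have to be found in the camera images.
- tray: square wooden serving tray fixed on the counter, 224 x 224 mm, floor 8 mm above the counter, rim 8 mm wide and 16 mm high over the counter, with four pale flat squares (74 x 74 mm, flush with the floor) inlaid in two rows of two, centres 100 mm apart both ways. Origin at the centre of its underside, x and y along its sides, z up.
- square0 (a point): centre of the tray's inlaid square at tray x -50, y -50 mm, on the floor; free at the start
- square1 (a point): centre of the inlaid square at tray x -50, y +50 mm; free at the start
- square2 (a point): centre of the inlaid square at tray x +50, y -50 mm (tin_b already stands on this one)
- square3 (a point): centre of the inlaid square at tray x +50, y +50 mm (tin_d already stands on this one)
- tin_a: square metal tin with a round black twist cap: body 54 x 54 mm and 56 mm high (edges rounded 3 mm), cap 40 mm across and 16 mm high on top, 72 mm over all, about 0.2 kg. Origin at the centre of its flat bottom face, z out through the cap, x and y along its sides. Starts upright on the counter.
- tin_b: square metal tin with a round black twist cap: body 54 x 54 mm and 56 mm high (edges rounded 3 mm), cap 40 mm across and 16 mm high on top, 72 mm over all, about 0.2 kg. Origin at the centre of its flat bottom face, z out through the cap, x and y along its sides. Starts upright on the tray, on square2.
- tin_c: square metal tin with a round black twist cap: body 54 x 54 mm and 56 mm high (edges rounded 3 mm), cap 40 mm across and 16 mm high on top, 72 mm over all, about 0.2 kg. Origin at the centre of its flat bottom face, z out through the cap, x and y along its sides. Starts on the counter upside down, standing on its cap: bottom face up, z pointing down.
- tin_d: square metal tin with a round black twist cap: body 54 x 54 mm and 56 mm high (edges rounded 3 mm), cap 40 mm across and 16 mm high on top, 72 mm over all, about 0.2 kg. Origin at the centre of its flat bottom face, z out through the cap, x and y along its sides. Starts upright on the tray, on square3.
- bowl: white ceramic soup bowl, 150 mm across, 60 mm high. A bystander, not to be disturbed. Origin at the centre of its underside.
- red_tin: round red plastic spice tin with a twist cap, 56 mm across, 85 mm high. A bystander, not to be disturbed. Origin at the centre of its underside.
- tea_cup: blue ceramic tea cup without handle, 72 mm across, 65 mm high. A bystander, not to be disturbed. Origin at the centre of its underside.
- ladle: steel ladle about 400 mm long lying roughly across at the far side, up to 40 mm high; long axis x, bowl at -x. A bystander, not to be disturbed. Origin near the middle of its length, at the underside.
Mind the look-alikes: they are no part of the job. What is shaped like the tin_a but purple is not meant.

How it is judged:
By the outcome, as a careful person would: the job done as asked, in the order asked, and still so for the second after the job is handed in, with the robot touching nothing.
It also fails if it takes over 67 s, if anything falls off the work surface, if the arm or the gripper's body presses on something with over 40 N, if the wrist force passes 120 N, or if a joint passes its speed limit or range.

## Robot

A 7-joint arm with a two-finger parallel gripper is mounted at the origin on the work surface. World frame = base frame: x ahead of the robot, y to its left, z up, the work surface at z = 0. Lengths are in m, angles in rad, forces in N, time in s.
With the tool pointing down it reaches from about 0.35 to 0.9 m from the base axis. Payload 8.1 kg.
Tool frame: the origin (TCP) lies at the very end of the fingers, on their centre line; the grasp point (between the pads) lies 19 mm behind it; z points along the fingers, y is the line along which they close (so a half turn about z gives the same grasp; the last joint's range is limited). The gripper opens to 92 mm and grips with 3 to 60 N. Pads are 19 mm wide; open, the fingers measure 130 mm over their backs; the gripper's body (75 mm by 190 mm) begins 47 mm behind the grasp point.
Start: joints at [-1.246, 0.434, 0.025, 1.573, -0.012, 1.134, -0.075], TCP at [0.259, 0.569, 0.227] pointing down, gripper open.
Joint ranges: [-2.62, 2.62], [-0.44, 2.09], [-1.27, 1.32], [0.08, 2.57], [-1.32, 4.46], [0.12, 2], [-2.74, 2.74]. Speed limits (rad/s): [2.22, 2.22, 3.01, 3.01, 3.14, 3.14, 3.14].

## Interface

Orientations are given as a unit quaternion [x, y, z, w].
In Python, from workcell import get_state, capture, r gives the robot as it stands.
- The arm moves only by the tool move_arm, never from a script. Its argument "rows" is a list of rows, each a list of 2 entries, a list of its own where there are three numbers: the shift along the tool's x, y, z normalised to -1 to 1, where 1 is 30 mm, then the turn, a rotation vector about the tool's x, y, z normalised to -1 to 1, where 1 is 0.5 rad. In form: [[[x, y, z], [wx, wy, wz]], ...]. A call has 1 to 8 rows; each row shifts and turns the commanded pose from where the row before left it, along the tool's axes as they then stand; what a row does not reach is not made up. A row lasts 1/12 s, in which the tool goes at most 41.7 mm and 7.16 degrees, less where a joint would pass 70% of its speed; a pose out of reach is approached as far as the arm can. A call with a number of a shift or a turn outside -1 to 1 is refused whole. A call with a gripper value outside its range is refused whole. "jaw" is the finger opening in mm, from 0 to 91.8, set as the call begins (left out, the last holds). The fingers move at their own pace and stop on an object; the grip force is fixed at half the most. Time passes only in rows, so rows that do not move let the fingers close. It gives the time, the measured TCP pose, the force, the opening and the grip force at its end, in the units of the state.
- get_state(): the state, without advancing time (a new reading comes with each control period).
- capture(name): name is "side" or "top"; returns a dict with "img" (384x512x3 uint8, blue, green, red), "fx", "fy", "cx", "cy" (pixels), "k1" (the pictures are not rectified: a ray, as slopes to the right and down, at radius r is drawn at 1 + k1 r^2 times it, then the intrinsics apply), "pose" (4x4, takes a point from camera to world coordinates). Camera axes: x right, y up, looking along -z (the intrinsics and any distortion apply to the point x, -y, -z); pixel columns grow to the right and rows downward; lengths in m; the calibration is good to about 2 mm. A picture is of the moment at which its call begins. There is no depth.
- r.finish_job(): hands the job in; it is judged then, once.
The state is a dict: "time_s": time; "q": joint angles; "qd": joint speeds; "effort": joint torques, N m; "eef_pos": TCP position; "eef_rot": TCP orientation; "contact_force": force on the tool from outside, world axes, zero at the start; "torque": the same for the moment, N m; "opening": finger opening in m; "grip_force": force on a finger pad.
Only numpy, scipy, OpenCV 4.12 (cv2) and the standard library are available. Lean on these libraries where they do the work, as an engineer would, in place of code of your own. Each camera call takes 0.05 s, during which the arm holds its last target. There are 200 camera calls.

## Working session

There is one attempt and no reset: what is moved stays moved. The work goes in short steps, Python scripts to look and compute and a tool call to move; the robot and the scene stay as the last step left them, time stands still between calls to the robot, and variables do not carry over. Pictures are saved under pics/ and viewed, at most 10 in all, crops included, and the job is handed in when it is done.

Besides the shell and the picture viewer there is one more tool, called after "Request:" as name(argument=value, ...), one argument or row to a line, values as JSON. move_arm: Moves the arm, as the interface text tells. Its arguments: {"type":"object","properties":{"rows":{"type":"array"},"jaw":{"type":"number"}},"required":["rows"]}

```bash
mkdir -p pics; ls; python3 - <<'E'
from workcell import get_state,capture
import cv2,numpy as np
print({k:np.round(v,3).tolist() for k,v in get_state().items()})
for n in("top","side"):
    c=capture(n);cv2.imwrite(f"pics/{n}0.png",c["img"]);print(n,c["fx"],c["fy"],c["cx"],c["cy"],c["k1"],np.round(c["pose"],3).tolist())
E
```

```text
pics
{'time_s': 0.0, 'q': [-1.246, 0.435, 0.025, 1.574, -0.012, 1.134, -0.075], 'qd': [-0.002, -0.002, 0.0, 0.001, 0.001, 0.001, -0.001], 'effort': [0.001, -66.786, 0.985, -31.445, -0.061, 0.043, 0.0], 'eef_pos': [0.259, 0.568, 0.226], 'eef_rot': [0.212, 0.977, -0.001, -0.0], 'contact_force': [-0.232, -0.2, -0.445], 'torque': [-0.045, 0.017, 0.008], 'grip_force': 0.0, 'opening': 0.092}
top 387.86162465080815 387.86162465080815 252.62518639441006 186.32511633077647 0.015510517718433384 [[-0.001, 0.979, -0.205, 0.292], [-1.0, -0.0, 0.003, 0.049], [0.003, 0.205, 0.979, 1.307], [0.0, 0.0, 0.0, 1.0]]
side 401.4968025004049 401.4968025004049 248.61759285587468 184.40699784035954 -0.06741965531120235 [[0.999, 0.007, -0.034, 0.485], [-0.03, 0.638, -0.769, -1.095], [0.016, 0.77, 0.638, 1.001], [0.0, 0.0, 0.0, 1.0]]
```

View pics/top0.png

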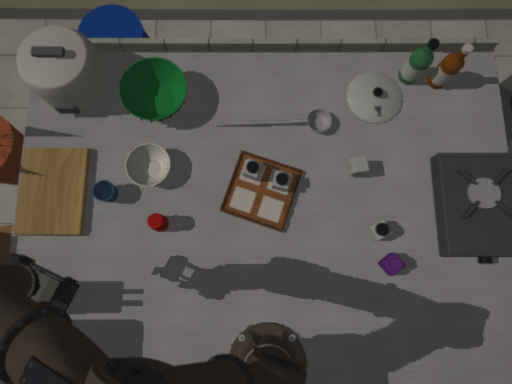

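View pics/side0.png

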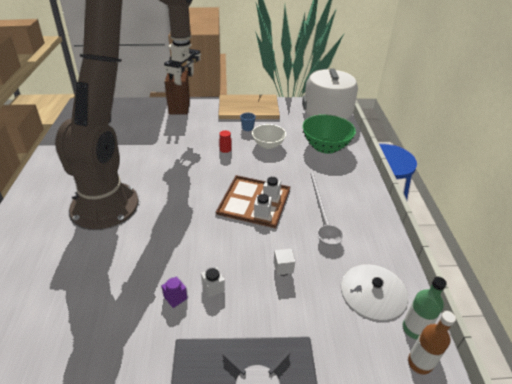

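The top view shows the tray at (262,191) with its free squares at (243,200) and (271,209). Tin_a is upright at (380,230), tin_c is inverted at (360,165), and the purple look-alike is at (392,264). The side view agrees: tin_a (212,283), tin_c (284,262), tray (255,200).

```bash
cat > h.py <<'E'
import cv2,numpy as np
from workcell import get_state,capture
from scipy.spatial.transform import Rotation as R
def ray(c,uv):
    uv=np.atleast_2d(np.float64(uv));d=(uv-[c["cx"],c["cy"]])/[c["fx"],c["fy"]]
    s=d.copy()
    for _ in range(10): s=d/(1+c["k1"]*(s**2).sum(1,keepdims=True))
    P=np.array(c["pose"]);return P[:3,3],np.c_[s[:,0],-s[:,1],-np.ones(len(s))]@P[:3,:3].T
def onz(c,uv,z):
    o,d=ray(c,uv);return o+d*((z-o[2])/d[:,2])[:,None]
def proj(c,X):
    P=np.array(c["pose"]);p=(np.atleast_2d(X)-P[:3,3])@P[:3,:3];s=np.c_[p[:,0],-p[:,1]]/-p[:,2:]
    s=s*(1+c["k1"]*(s**2).sum(1,keepdims=True));return s*[c["fx"],c["fy"]]+[c["cx"],c["cy"]]
def tri(c1,u1,c2,u2):
    (o1,d1),(o2,d2)=ray(c1,u1),ray(c2,u2);d1=d1[0];d2=d2[0]
    t=np.linalg.lstsq(np.c_[d1,-d2],o2-o1,rcond=None)[0]
    a,b=o1+t[0]*d1,o2+t[1]*d2;return (a+b)/2,np.linalg.norm(a-b)
def blobs(m,x0,y0,x1,y1,mn=10):
    z=np.zeros_like(m);z[y0:y1,x0:x1]=m[y0:y1,x0:x1]
    cs,_=cv2.findContours(z,cv2.RETR_EXTERNAL,cv2.CHAIN_APPROX_NONE)
    return [q for q in cs if cv2.contourArea(q)>=mn]
E
python3 - <<'E'
from h import *
T=capture("top");S=capture("side");t=T["img"];s=S["img"]
def up(i,x,y,w,h,k): return cv2.resize(i[y:y+h,x:x+w],None,fx=k,fy=k,interpolation=cv2.INTER_CUBIC)
a=up(t,340,145,66,65,6)[:, :396];b=up(t,355,205,66,65,6);c=up(s,190,240,110,65,4)
top=np.hstack([a,b]);cv2.imwrite("pics/crop1.png",np.vstack([top[:300], np.zeros((0,792,3),np.uint8)]))
print(top.shape)
cv2.imwrite("pics/crop1.png",top)
cv2.imwrite("pics/crop2.png",up(s,185,235,120,75,6))
# tray: brown mask
for n,C in(("top",T),("side",S)):
    hsv=cv2.cvtColor(C["img"],cv2.COLOR_BGR2HSV)
    box=(210,140,315,240) if n=="top" else (205,165,305,235)
    m=((hsv[...,1]>110)&(hsv[...,0]<25)).astype(np.uint8)*255
    q=max(blobs(m,*box),key=cv2.contourArea)
    r=cv2.minAreaRect(q);ap=cv2.approxPolyDP(cv2.convexHull(q),8,True)[:,0]
    X=onz(C,ap,.016);print(n,"tray corners",ap.tolist(),X.round(4).tolist(),"c",X.mean(0).round(4),"side",np.linalg.norm(np.diff(np.r_[X,X[:1]],axis=0),axis=1).round(3))
    g=cv2.cvtColor(C["img"],cv2.COLOR_BGR2GRAY)
    # dark caps
    for q in blobs((g<55).astype(np.uint8)*255,*((230,145,410,245) if n=="top" else (195,170,305,300)),15):
        (u,v)=cv2.minEnclosingCircle(q)[0];print("cap",u,v,cv2.contourArea(q),onz(C,(u,v),.08).round(4),onz(C,(u,v),.072).round(4))
    # pale squares
    x0,y0,x1,y1=box
    for q in blobs(((hsv[...,1]<70)&(hsv[...,2]>150)).astype(np.uint8)*255,x0,y0,x1,y1,100):
        r=cv2.minAreaRect(q);print("pale",r,onz(C,r[0],.008).round(4))
E
```

```text
(390, 792, 3)
top tray corners [[301, 171], [282, 230], [221, 209], [242, 151]] [[0.6161, -0.1218, 0.016], [0.4141, -0.0533, 0.016], [0.4846, 0.1505, 0.016], [0.6875, 0.0809, 0.016]] c [0.5506 0.0141 0.016 ] side [0.213 0.216 0.214 0.215]
cap 382.3504638671875 228.83644104003906 118.0 [[ 0.4118 -0.3651  0.08  ]] [[ 0.4125 -0.3678  0.072 ]]
cap 282.125 178.5 100.5 [[ 0.5749 -0.0514  0.08  ]] [[ 0.5768 -0.052   0.072 ]]
cap 268.5975646972656 172.30487060546875 119.5 [[ 0.5956 -0.0076  0.08  ]] [[ 0.5976 -0.008   0.072 ]]
cap 252.5 166.875 99.5 [[0.6139 0.0448 0.08  ]] [[0.616  0.0448 0.072 ]]
cap 262.7859802246094 190.59693908691406 420.5 [[0.5349 0.0117 0.08  ]] [[0.5365 0.0114 0.072 ]]
side tray corners [[236, 177], [288, 187], [274, 226], [217, 213]] [[0.4885, 0.1381, 0.016], [0.6869, 0.0749, 0.016], [0.6169, -0.132, 0.016], [0.4201, -0.0651, 0.016]] c [0.5531 0.004  0.016 ] side [0.208 0.218 0.208 0.214]
cap 212.13636779785156 275.0 45.5 [[ 0.4179 -0.3854  0.08  ]] [[ 0.4173 -0.3793  0.072 ]]
cap 246.0 219.0 64.5 [[ 0.5194 -0.1615  0.08  ]] [[ 0.5197 -0.1534  0.072 ]]
cap 263.0 199.5 19.5 [[ 0.5803 -0.067   0.08  ]] [[ 0.5812 -0.0581  0.072 ]]
cap 272.0 182.0 28.5 [[0.6185 0.0277 0.08  ]] [[0.6197 0.0374 0.072 ]]
pale ((236.70590209960938, 205.17649841308594), (22.798349380493164, 15.037208557128906), 14.03624439239502) [[ 0.4901 -0.0165  0.008 ]]
pale ((245.10243225097656, 188.52194213867188), (21.09259605407715, 13.409863471984863), 12.094758033752441) [[0.5229 0.0772 0.008 ]]
pale ((254.5, 199.5), (69.0, 99.0), 90.0) [[0.5563 0.0138 0.008 ]]
```

View pics/crop1.png

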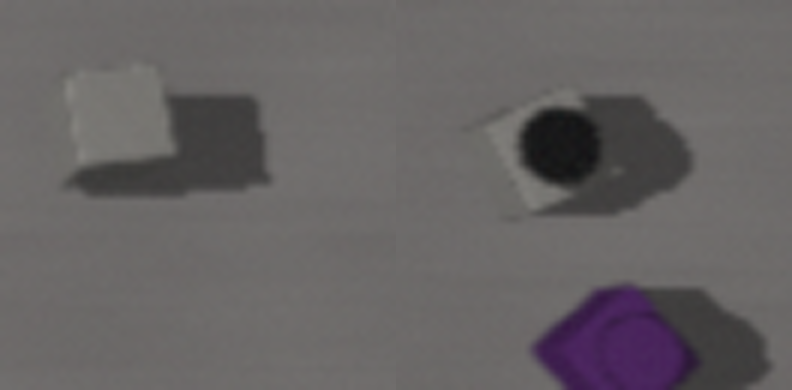

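View pics/crop2.png

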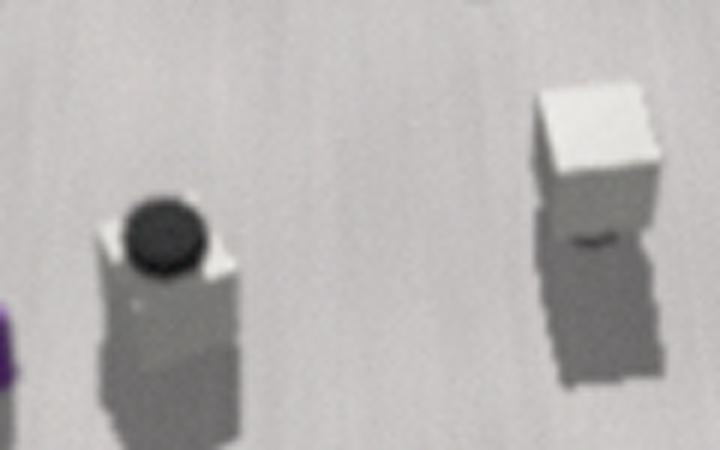

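Crop 1 shows tin_c's bottom face as a pale quad, slightly turned, and tin_a with its cap up, turned about 30°. Crop 2 confirms both in the side view. Next I refine these to sub-pixel.

```bash
cat >> h.py <<'E'
K=6
def upc(C,x0,y0,x1,y1): return cv2.resize(C["img"][y0:y1,x0:x1],None,fx=K,fy=K,interpolation=cv2.INTER_CUBIC)
def back(p,x0,y0): return (np.float64(p)+.5)/K-.5+[x0,y0]
def quad(m,x0,y0):
    """largest blob -> 4 corners by line fits to the sides (subpixel)"""
    q=max(cv2.findContours(m,cv2.RETR_EXTERNAL,cv2.CHAIN_APPROX_NONE)[0],key=cv2.contourArea)
    h=cv2.convexHull(q);e=.02
    while True:
        ap=cv2.approxPolyDP(h,e*cv2.arcLength(h,True),True)[:,0].astype(float)
        if len(ap)<=4: break
        e+=.005
    pts=q[:,0].astype(float);L=[]
    for i in range(len(ap)):
        a,b=ap[i],ap[(i+1)%len(ap)];d=(b-a)/np.linalg.norm(b-a);t=(pts-a)@d/np.linalg.norm(b-a)
        n=np.abs((pts-a)@[-d[1],d[0]]);s=pts[(t>.15)&(t<.85)&(n<6)]
        vx,vy,px,py=cv2.fitLine(s.astype(np.float32),cv2.DIST_HUBER,0,.01,.01).ravel();L.append((vy,-vx,vy*px-vx*py))
    c=[np.linalg.solve([L[i-1][:2],L[i][:2]],[L[i-1][2],L[i][2]]) for i in range(len(L))]
    return back(c,x0,y0)
def desc(X):
    e=np.diff(np.r_[X,X[:1]],axis=0);l=np.linalg.norm(e[:,:2],axis=1)
    a=np.degrees(np.arctan2(e[:,1],e[:,0]))%90
    a=np.degrees(np.angle(np.exp(4j*np.radians(a)).mean()))/4
    return "c",X.mean(0).round(4).tolist(),"sides",(l*1e3).round(1).tolist(),"yaw90",round(a,2)
E
python3 - <<'E'
from h import *
T=capture("top");S=capture("side")
def g(C,b): return cv2.cvtColor(upc(C,*b),cv2.COLOR_BGR2GRAY)
for n,C,b,th in(("top c",T,(348,150,372,176),130),("side c",S,(270,245,300,270),None)):
    i=g(C,b)
    if th is None: th=220
    print(n,i.min(),i.max(),np.percentile(i,[10,50,80,90]))
    for th in ((125,135) if n[0]=="t" else (205,215,225)):
        try: print(th,*desc(onz(C,quad((i>th).astype(np.uint8)*255,*b[:2]),.072)))
        except Exception as ex: print(th,ex)
for n,C,b in(("top a cap",T,(365,210,400,245)),("side a cap",S,(195,255,235,285)),("top b",T,(274,170,292,188)),("top d",T,(244,158,262,176)),("side b",S,(255,190,272,206)),("side d",S,(264,173,282,190))):
    i=g(C,b)
    q=max(cv2.findContours((i<65).astype(np.uint8)*255,cv2.RETR_EXTERNAL,cv2.CHAIN_APPROX_NONE)[0],key=cv2.contourArea)
    x,y,w,h=cv2.boundingRect(q)
    e=cv2.fitEllipse(q);u=back(e[0],*b[:2]);z=.072 if " a " in n else .08
    print(n,"ell",np.round(e[1],1)/K,u.round(2),onz(C,u,z).round(4), "bbox",back([x,y],*b[:2]).round(1),w/K,h/K)
for n,C,b in(("top",T,(215,145,307,236)),("side",S,(212,170,296,232))):
    u=upc(C,*b);hsv=cv2.cvtColor(u,cv2.COLOR_BGR2HSV);sat=hsv[...,1]
    m=(sat>90).astype(np.uint8)*255
    print(n,"tray",*desc(onz(C,quad(m,*b[:2]),.016)))
    cs=cv2.findContours(((sat<80)&(hsv[...,2]>120)).astype(np.uint8)*255,cv2.RETR_LIST,cv2.CHAIN_APPROX_NONE)[0]
    for q in cs:
        if 2000<cv2.contourArea(q)<60000:
            mm=np.zeros_like(m);cv2.drawContours(mm,[q],-1,255,-1)
            try:print("  pale",cv2.contourArea(q),*desc(onz(C,quad(mm,*b[:2]),.008)))
            except Exception as ex: print(ex)
E
```

```text
top c 58 132 [ 64. 108. 117. 119.]
125 c [0.6892, -0.1867, 0.072] sides [29.2, 31.8, 417.1, 413.5] yaw90 -21.77
135 max() iterable argument is empty
side c 104 234 [122. 199. 225. 228.]
205 c [0.631, -0.3078, 0.072] sides [51.2, 49.3, 53.8, 52.4] yaw90 5.85
215 c [0.6307, -0.3088, 0.072] sides [47.3, 47.5, 49.8, 49.8] yaw90 6.49
225 c [0.6258, -0.3098, 0.072] sides [51.6, 22.5, 43.4, 50.6] yaw90 1.02
top a cap ell [13.21666667 22.6       ] [385.92 228.3 ] [[ 0.4143 -0.3792  0.072 ]] bbox [375.2 221.2] 24.333333333333332 14.666666666666666
side a cap ell [12.03333333 12.41666667] [212.1  274.85] [[ 0.4172 -0.3787  0.072 ]] bbox [206.1 268.9] 12.5 12.0
top b ell [12.56666667 12.98333333] [282.26 178.5 ] [[ 0.5749 -0.0518  0.08  ]] bbox [275.8 172.4] 13.166666666666666 12.5
top d ell [12.35       13.03333333] [252.76 166.65] [[0.6146 0.0439 0.08  ]] bbox [246.1 160.4] 13.0 12.5
side b ell [ 9.08333333 10.01666667] [262.74 198.85] [[ 0.5796 -0.0636  0.08  ]] bbox [257.9 194.1] 9.666666666666666 9.333333333333334
side d ell [8.26666667 9.43333333] [272.12 181.41] [[0.6192 0.031  0.08  ]] bbox [267.6 177.4] 9.166666666666666 8.166666666666666
top tray c [0.5499, 0.0152, 0.016] sides [218.3, 219.7, 219.4, 219.6] yaw90 -19.03
  pale 16409.0 c [0.4872, -0.0154, 0.008] sides [71.3, 72.4, 73.8, 72.9] yaw90 -19.05
  pale 16163.0 c [0.5199, 0.079, 0.008] sides [71.6, 72.8, 73.6, 72.5] yaw90 -19.07
  pale 2258.5 c [0.5643, -0.0279, 0.008] sides [74.4, 18.6, 18.7, 66.9] yaw90 -24.66
  pale 3671.0 c [0.6307, -0.0001, 0.008] sides [277.6, 278.7, 49.9, 70.9] yaw90 -5.99
side tray c [0.5539, 0.0038, 0.016] sides [219.2, 224.0, 216.2, 223.5] yaw90 -18.99
  pale 11184.5 c [0.4906, -0.0167, 0.008] sides [78.9, 79.5, 76.5, 78.5] yaw90 -19.42
  pale 9675.0 c [0.5235, 0.0776, 0.008] sides [79.2, 79.8, 76.2, 79.1] yaw90 -18.58
  pale 3617.5 c [0.6291, 0.1167, 0.008] sides [47.8, 60.2, 34.8, 67.6] yaw90 -5.53
```

```bash
python3 - <<'E'
from h import *
T=capture("top");S=capture("side")
b=(348,150,372,176)
im=np.mean([capture("top")["img"].astype(float) for _ in range(6)],0);print("noise avg ok")
C=dict(T,img=im.astype(np.uint8));i=cv2.GaussianBlur(cv2.cvtColor(upc(C,*b),cv2.COLOR_BGR2GRAY),(0,0),2)
for th in(112,114,116):
    try:print("top c",th,*desc(onz(C,quad((i>th).astype(np.uint8)*255,*b[:2]),.072)))
    except Exception as e:print(e)
A=onz(T,[[369.8,225.8],[385.2,219.7],[378.2,240]],.056)-0
print("a top", (A[1]-A[0]).round(4),(A[2]-A[0]).round(4),np.degrees(np.arctan2(*(A[1]-A[0])[[1,0]])),np.degrees(np.arctan2(*(A[2]-A[0])[[1,0]])),"ctr",(A[1]+A[2])/2)
B=onz(S,[[201.7,273],[224.5,279.2]],.056);print("a side",B.round(4))
# cap in top, clean of shadow
g=cv2.GaussianBlur(cv2.cvtColor(upc(C,365,210,400,245),cv2.COLOR_BGR2GRAY),(0,0),2)
for th in(35,42,50):
    q=max(cv2.findContours((g<th).astype(np.uint8)*255,cv2.RETR_EXTERNAL,cv2.CHAIN_APPROX_NONE)[0],key=cv2.contourArea);e=cv2.fitEllipse(q)
    u=back(e[0],365,210);print(th,np.array(e[1])/K,u,onz(T,u,.064).round(4))
print("side",onz(S,[212.1,274.85],.064).round(4))
# body edges: pale>112 left part
m=(g>113).astype(np.uint8)*255;r=cv2.minAreaRect(max(cv2.findContours(m,cv2.RETR_EXTERNAL,cv2.CHAIN_APPROX_NONE)[0],key=cv2.contourArea));print(r)
E
```

```text
noise avg ok
top c 112 c [0.6275, -0.3049, 0.072] sides [45.3, 49.8, 48.7, 54.1] yaw90 5.74
top c 114 c [0.6274, -0.3049, 0.072] sides [42.0, 48.7, 48.7, 52.9] yaw90 5.34
top c 116 c [0.6253, -0.2986, 0.072] sides [38.9, 37.9, 34.1, 44.3] yaw90 5.16
a top [ 0.0198 -0.051   0.    ] [-0.0454 -0.0239  0.    ] -68.8158181373555 -152.22582683346343 ctr [ 0.41101966 -0.37089713  0.056     ]
a side [[ 0.3855 -0.3593  0.056 ]
 [ 0.4523 -0.3824  0.056 ]]
35 [11.04468028 12.00541051] [382.21651967 228.84766388] [[ 0.4133 -0.37    0.064 ]]
42 [11.59294128 12.61549632] [382.28479894 228.88514328] [[ 0.4132 -0.3702  0.064 ]]
50 [12.11510722 13.25993601] [382.36200714 228.91402054] [[ 0.4131 -0.3705  0.064 ]]
side [[ 0.4166 -0.3726  0.064 ]]
((71.19999694824219, 128.39999389648438), (93.91484832763672, 48.299068450927734), 63.43495178222656)
```

```bash
cat >> h.py <<'E'
import json
def ori(az,tilt=0):
    """az: heading d (deg) of tilt; fingers lean from straight down toward d by tilt deg; tool y along az-90 or az+90"""
    a,t=np.radians([az,tilt]);d=np.array([np.cos(a),np.sin(a),0])
    z=np.array([0,0,-1])*np.cos(t)+d*np.sin(t);y=np.array([np.sin(a),-np.cos(a),0])  # az-90
    return R.from_matrix(np.c_[np.cross(y,z),y,z])
def plan(*wps,start=None):
    """wps: (tcp, Rotation, n or None). prints calls of 8 rows, rounded, errors carried"""
    s=get_state();p,q=(np.array(s["eef_pos"]),R.from_quat(s["eef_rot"])) if start is None else start
    rows=[]
    for tp,tq,n in wps:
        tp=np.array(tp,float);p0,q0=p,q;rel=(q0.inv()*tq).as_rotvec()
        n=n or int(np.ceil(max(np.linalg.norm(tp-p0)/.029,np.linalg.norm(rel)/.122,1)))
        for k in range(1,n+1):
            wp=p0+(tp-p0)*k/n;wq=q0*R.from_rotvec(rel*k/n)
            a=np.round(q.inv().apply(wp-p)/.03,2);b=np.round((q.inv()*wq).as_rotvec()/.5,2)
            rows.append([(a+0.).tolist(),(b+0.).tolist()]);p=p+q.apply(a*.03);q=q*R.from_rotvec(b*.5)
    print(len(rows),"rows")
    for i in range(0,len(rows),8): print(json.dumps(rows[i:i+8]).replace(" ",""))
    return p,q
def st():
    s=get_state();r=R.from_quat(s["eef_rot"]).as_matrix();z=r[:,2]
    print("t",round(s["time_s"],2),"tcp",np.round(s["eef_pos"],4),"z",z.round(3),"y az",np.degrees(np.arctan2(r[1,1],r[0,1])).round(2),"open",round(s["opening"]*1e3,1),"grip",s["grip_force"],"q",np.round(s["q"],2).tolist(),"F",np.round(s["contact_force"],1))
def tcp(c,o,past=.013): return np.array(c)+o.as_matrix()[:,2]*past
E
python3 - <<'E'
from h import *
o=ori(6,-40);c=np.array([.629,-.3065,.044])
g=tcp(c,o);print(g,"y az",-84)
plan(([.5,.0,.25],ori(6,0),None),(g-o.as_matrix()[:,2]*.10,o,None))
E
```

```text
[ 0.62068954 -0.30737346  0.03404142] y az -84
36 rows
[[[-0.69,-0.63,-0.04],[0.0,0.0,0.24]],[[-0.76,-0.55,-0.03],[0.0,0.0,0.23]],[[-0.82,-0.45,-0.04],[0.0,0.0,0.24]],[[-0.86,-0.36,-0.03],[0.0,0.0,0.24]],[[-0.91,-0.24,-0.04],[0.0,0.0,0.24]],[[-0.92,-0.14,-0.03],[0.0,0.0,0.23]],[[-0.94,-0.03,-0.04],[0.0,0.0,0.24]],[[-0.93,0.08,-0.03],[0.0,0.0,0.24]]]
[[[-0.91,0.19,-0.04],[0.0,0.0,0.23]],[[-0.89,0.3,-0.03],[0.0,0.0,0.24]],[[-0.85,0.4,-0.04],[0.0,0.0,0.24]],[[-0.79,0.5,-0.03],[0.0,0.0,0.24]],[[-0.73,0.59,-0.04],[0.0,0.0,0.23]],[[-0.65,0.67,-0.03],[0.0,0.0,0.24]],[[-0.57,0.74,-0.04],[0.0,0.0,0.24]],[[-0.47,0.81,-0.03],[0.0,0.0,0.23]]]
[[[-0.38,0.85,-0.04],[0.0,0.0,0.24]],[[-0.28,0.9,-0.03],[0.0,0.0,0.24]],[[-0.17,0.92,-0.04],[0.0,0.0,0.24]],[[-0.05,0.93,-0.03],[0.0,0.0,0.23]],[[0.05,0.93,-0.04],[0.0,0.0,0.24]],[[0.17,0.93,-0.04],[0.0,0.0,0.24]],[[0.36,0.76,0.33],[0.0,-0.1,0.0]],[[0.38,0.75,0.32],[0.0,-0.1,0.0]]]
[[[0.4,0.76,0.29],[0.0,-0.1,0.0]],[[0.4,0.76,0.27],[0.0,-0.1,0.0]],[[0.43,0.76,0.26],[0.0,-0.1,0.0]],[[0.43,0.75,0.23],[0.0,-0.1,0.0]],[[0.44,0.76,0.21],[0.0,-0.1,0.0]],[[0.46,0.76,0.19],[0.0,-0.1,0.0]],[[0.46,0.75,0.16],[0.0,-0.1,0.0]],[[0.47,0.76,0.14],[0.0,-0.1,0.0]]]
[[[0.48,0.76,0.12],[0.0,-0.1,0.0]],[[0.48,0.76,0.09],[0.0,-0.1,0.0]],[[0.49,0.75,0.07],[0.0,-0.1,0.0]],[[0.49,0.76,0.05],[0.0,-0.1,0.0]]]
```

Request:
move_arm(
  rows=[
    [[-0.69,-0.63,-0.04],[0.0,0.0,0.24]],
    [[-0.76,-0.55,-0.03],[0.0,0.0,0.23]],
    [[-0.82,-0.45,-0.04],[0.0,0.0,0.24]],
    [[-0.86,-0.36,-0.03],[0.0,0.0,0.24]],
    [[-0.91,-0.24,-0.04],[0.0,0.0,0.24]],
    [[-0.92,-0.14,-0.03],[0.0,0.0,0.23]],
    [[-0.94,-0.03,-0.04],[0.0,0.0,0.24]],
    [[-0.93,0.08,-0.03],[0.0,0.0,0.24]],
  ],
  jaw=91.8,
)

```text
time_s: 1.37
eef_pos: [0.3472, 0.3606, 0.2354]
eef_rot: [0.638, 0.77, 0.0, -0.0]
contact_force: [0.4, 0.5, 0.8]
opening: 0.092
grip_force: 0.0
```

Request:
move_arm(
  rows=[
    [[-0.91,0.19,-0.04],[0.0,0.0,0.23]],
    [[-0.89,0.3,-0.03],[0.0,0.0,0.24]],
    [[-0.85,0.4,-0.04],[0.0,0.0,0.24]],
    [[-0.79,0.5,-0.03],[0.0,0.0,0.24]],
    [[-0.73,0.59,-0.04],[0.0,0.0,0.23]],
    [[-0.65,0.67,-0.03],[0.0,0.0,0.24]],
    [[-0.57,0.74,-0.04],[0.0,0.0,0.24]],
    [[-0.47,0.81,-0.03],[0.0,0.0,0.23]],
  ],
)

```text
time_s: 2.03
eef_pos: [0.4349, 0.1539, 0.2439]
eef_rot: [0.919, 0.395, 0.0, -0.0]
contact_force: [0.1, -0.3, 0.2]
opening: 0.0919
grip_force: 0.0
```

Request:
move_arm(
  rows=[
    [[-0.38,0.85,-0.04],[0.0,0.0,0.24]],
    [[-0.28,0.9,-0.03],[0.0,0.0,0.24]],
    [[-0.17,0.92,-0.04],[0.0,0.0,0.24]],
    [[-0.05,0.93,-0.03],[0.0,0.0,0.23]],
    [[0.05,0.93,-0.04],[0.0,0.0,0.24]],
    [[0.17,0.93,-0.04],[0.0,0.0,0.24]],
    [[0.36,0.76,0.33],[0.0,-0.1,0.0]],
    [[0.38,0.75,0.32],[0.0,-0.1,0.0]],
  ],
)

```text
time_s: 2.7
eef_pos: [0.5271, -0.0438, 0.2309]
eef_rot: [0.997, 0.052, -0.049, 0.002]
contact_force: [0.2, 0.6, 0.9]
opening: 0.0916
grip_force: 0.0
```

Request:
move_arm(
  rows=[
    [[0.4,0.76,0.29],[0.0,-0.1,0.0]],
    [[0.4,0.76,0.27],[0.0,-0.1,0.0]],
    [[0.43,0.76,0.26],[0.0,-0.1,0.0]],
    [[0.43,0.75,0.23],[0.0,-0.1,0.0]],
    [[0.44,0.76,0.21],[0.0,-0.1,0.0]],
    [[0.46,0.76,0.19],[0.0,-0.1,0.0]],
    [[0.46,0.75,0.16],[0.0,-0.1,0.0]],
    [[0.47,0.76,0.14],[0.0,-0.1,0.0]],
  ],
)

```text
time_s: 3.37
eef_pos: [0.6326, -0.2154, 0.1499]
eef_rot: [0.967, 0.051, -0.248, 0.013]
contact_force: [1.0, -0.7, 0.4]
opening: 0.0919
grip_force: 0.0
```

Request:
move_arm(
  rows=[
    [[0.48,0.76,0.12],[0.0,-0.1,0.0]],
    [[0.48,0.76,0.09],[0.0,-0.1,0.0]],
    [[0.49,0.75,0.07],[0.0,-0.1,0.0]],
    [[0.49,0.76,0.05],[0.0,-0.1,0.0]],
    [[0,0,0],[0,0,0]],
  ],
)

```text
time_s: 3.78
eef_pos: [0.6699, -0.3017, 0.097]
eef_rot: [0.939, 0.05, -0.339, 0.02]
contact_force: [-2.0, 0.3, -2.4]
opening: 0.0916
grip_force: 0.0
```

```bash
python3 - <<'E'
from h import *
st()
o=ori(6,-40);c=np.array([.629,-.3065,.044]);g=tcp(c,o);print("target",g-o.as_matrix()[:,2]*.1,o.as_matrix()[:,2])
plan((g,o,6))
E
```

```text
t 3.78 tcp [ 0.6699 -0.3017  0.097 ] z [-0.635 -0.07  -0.769] y az -83.89 open 91.6 grip 0.0 q [0.12, 1.25, 0.52, 0.57, -0.15, 2.0, -1.03] F [-2.   0.3 -2.4]
target [ 0.68461617 -0.3006545   0.11064587] [-0.63926635 -0.0671896  -0.76604444]
6 rows
[[[0.01,0.0,0.44],[0.0,0.0,0.0]],[[0.01,0.0,0.45],[0.0,0.0,0.0]],[[0.01,0.0,0.44],[0.0,-0.01,0.0]],[[0.02,0.0,0.45],[0.0,0.0,0.0]],[[0.01,0.0,0.44],[0.01,0.0,0.0]],[[0.02,0.01,0.45],[0.0,0.0,0.0]]]
```

```bash
python3 - <<'E'
from h import *
o=ori(6,-32);c=np.array([.629,-.3065,.044]);g=tcp(c,o)
plan((g-o.as_matrix()[:,2]*.07,o,4),(g,o,4))
E
```

```text
8 rows
[[[-0.05,0.0,0.09],[0.0,0.07,0.0]],[[-0.04,0.01,0.08],[0.0,0.06,0.0]],[[-0.06,0.0,0.09],[0.01,0.07,0.0]],[[-0.05,0.0,0.08],[0.0,0.07,0.0]],[[0.0,0.0,0.58],[0.0,0.0,0.0]],[[0.0,0.0,0.59],[0.0,0.0,0.0]],[[0.0,0.01,0.58],[0.0,0.0,0.0]],[[0.0,0.0,0.59],[0.0,0.0,0.0]]]
```

Request:
move_arm(
  rows=[
    [[-0.05,0.0,0.09],[0.0,0.07,0.0]],
    [[-0.04,0.01,0.08],[0.0,0.06,0.0]],
    [[-0.06,0.0,0.09],[0.01,0.07,0.0]],
    [[-0.05,0.0,0.08],[0.0,0.07,0.0]],
    [[0,0,0],[0,0,0]],
  ],
)

```text
time_s: 4.2
eef_pos: [0.6605, -0.2999, 0.1033]
eef_rot: [0.961, 0.05, -0.27, 0.016]
contact_force: [-0.6, 0.7, 0.6]
opening: 0.0918
grip_force: 0.0
```

```bash
python3 - <<'E'
from h import *
st()
o=ori(6,-32);c=np.array([.629,-.3065,.044]);g=tcp(c,o);print(g-o.as_matrix()[:,2]*.07,o.as_matrix()[:,2])
plan((g,o,5))
E
```

```text
t 4.2 tcp [ 0.6605 -0.2999  0.1033] z [-0.518 -0.057 -0.854] y az -83.98 open 91.8 grip 0.0 q [0.08, 1.09, 0.51, 0.84, -0.17, 1.76, -1.01] F [-0.6  0.7  0.6]
[ 0.65903993 -0.30334268  0.09233874] [-0.52701631 -0.05539165 -0.8480481 ]
5 rows
[[[0.02,0.02,0.54],[0.0,0.0,0.0]],[[0.03,0.02,0.53],[0.0,-0.01,0.0]],[[0.02,0.02,0.54],[0.0,0.0,0.0]],[[0.03,0.02,0.53],[0.0,-0.01,0.0]],[[0.02,0.02,0.54],[0.01,0.0,0.0]]]
```

Request:
move_arm(
  rows=[
    [[0.02,0.02,0.54],[0.0,0.0,0.0]],
    [[0.03,0.02,0.53],[0.0,-0.01,0.0]],
    [[0.02,0.02,0.54],[0.0,0.0,0.0]],
    [[0.03,0.02,0.53],[0.0,-0.01,0.0]],
    [[0.02,0.02,0.54],[0.01,0.0,0.0]],
    [[0,0,0],[0,0,0]],
    [[0,0,0],[0,0,0]],
  ],
)

```text
time_s: 4.78
eef_pos: [0.622, -0.3064, 0.0307]
eef_rot: [0.959, 0.05, -0.277, 0.013]
contact_force: [-0.3, 0.5, 0.3]
opening: 0.0918
grip_force: 0.0
```

Request:
move_arm(
  rows=[
    [[0,0,0],[0,0,0]],
    [[0,0,0],[0,0,0]],
    [[0,0,0],[0,0,0]],
    [[0,0,0],[0,0,0]],
    [[0,0,0],[0,0,0]],
    [[0,0,0],[0,0,0]],
  ],
  jaw=45,
)

```text
time_s: 5.28
eef_pos: [0.6223, -0.3073, 0.0312]
eef_rot: [0.96, 0.05, -0.276, 0.014]
contact_force: [0.2, -2.1, 1.0]
opening: 0.0564
grip_force: 1.0
```

```bash
python3 - <<'E'
from h import *
st()
C=capture("side");cv2.imwrite("pics/s1.png",cv2.resize(C["img"][140:340,180:400],None,fx=3,fy=3,interpolation=cv2.INTER_CUBIC))
E
```

```text
t 5.28 tcp [ 0.6223 -0.3073  0.0312] z [-0.529 -0.054 -0.847] y az -84.05 open 56.4 grip 0.9533536434173584 q [0.07, 1.1, 0.5, 1.02, -0.17, 1.59, -1.0] F [ 0.2 -2.1  1. ]
```

View pics/s1.png

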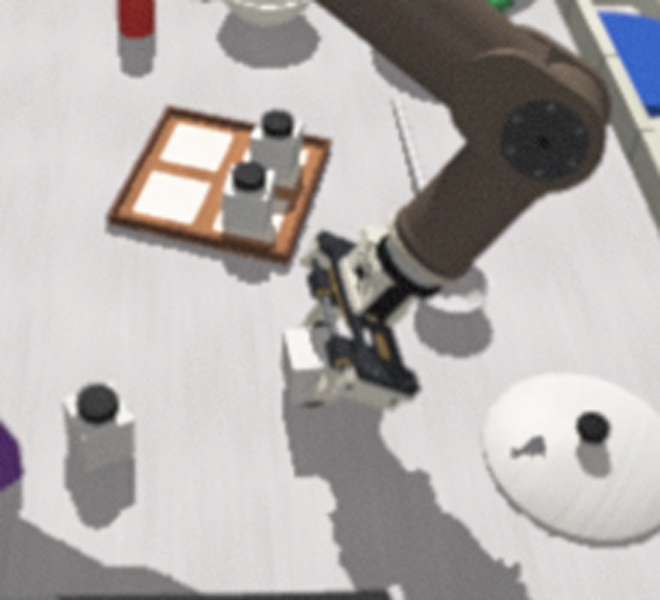

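```bash
python3 - <<'E'
from h import *
p=.0144
o0=ori(6,-32);o1=ori(-8,0);o2=ori(-22,58)
c=np.array([.52,-.235,.029])
e=plan((np.array(get_state()["eef_pos"])+[0,0,.05],o0,3),(tcp([.57,-.27,.16],o1,p),o1,None),(tcp(c+[0,0,.09],o2,p),o2,None))
print(e[0],e[1].as_matrix()[:,2])
E
```

```text
18 rows
[[[-0.3,0.0,-0.47],[0.0,0.0,0.0]],[[-0.29,0.0,-0.47],[0.0,0.0,0.0]],[[-0.3,0.0,-0.47],[0.0,0.0,0.0]],[[-0.42,-0.24,-0.16],[0.02,0.19,0.08]],[[-0.4,-0.22,-0.2],[0.02,0.18,0.08]],[[-0.4,-0.21,-0.23],[0.03,0.19,0.08]],[[-0.38,-0.2,-0.27],[0.02,0.18,0.08]],[[-0.37,-0.18,-0.3],[0.02,0.19,0.08]]]
[[[-0.34,-0.18,-0.32],[0.03,0.19,0.07]],[[-0.16,-0.09,0.13],[-0.03,0.22,0.05]],[[-0.17,-0.09,0.1],[-0.03,0.23,0.05]],[[-0.19,-0.09,0.09],[-0.02,0.22,0.05]],[[-0.19,-0.08,0.06],[-0.03,0.22,0.05]],[[-0.21,-0.08,0.04],[-0.03,0.23,0.05]],[[-0.2,-0.07,0.02],[-0.03,0.22,0.05]],[[-0.21,-0.07,-0.01],[-0.03,0.22,0.05]]]
[[[-0.21,-0.06,-0.04],[-0.02,0.23,0.05]],[[-0.21,-0.05,-0.06],[-0.03,0.22,0.05]]]
[ 0.53119408 -0.23964321  0.11142285] [ 0.78667975 -0.31627876 -0.53019121]
```

Request:
move_arm(
  rows=[
    [[0,0,0],[0,0,0]],
    [[0,0,0],[0,0,0]],
    [[0,0,0],[0,0,0]],
  ],
)

```text
time_s: 5.58
eef_pos: [0.6222, -0.3075, 0.0312]
eef_rot: [0.96, 0.05, -0.276, 0.014]
contact_force: [0.6, -3.5, 2.9]
opening: 0.0539
grip_force: 30.0
```

Request:
move_arm(
  rows=[
    [[-0.3,0.0,-0.47],[0.0,0.0,0.0]],
    [[-0.29,0.0,-0.47],[0.0,0.0,0.0]],
    [[-0.3,0.0,-0.47],[0.0,0.0,0.0]],
    [[-0.42,-0.24,-0.16],[0.02,0.19,0.08]],
    [[-0.4,-0.22,-0.2],[0.02,0.18,0.08]],
    [[-0.4,-0.21,-0.23],[0.03,0.19,0.08]],
    [[-0.38,-0.2,-0.27],[0.02,0.18,0.08]],
    [[-0.37,-0.18,-0.3],[0.02,0.19,0.08]],
  ],
)

```text
time_s: 6.25
eef_pos: [0.5788, -0.2759, 0.1376]
eef_rot: [0.998, -0.052, -0.043, 0.003]
contact_force: [0.1, -0.2, -2.9]
opening: 0.0537
grip_force: 30.0
```

Request:
move_arm(
  rows=[
    [[-0.34,-0.18,-0.32],[0.03,0.19,0.07]],
    [[-0.16,-0.09,0.13],[-0.03,0.22,0.05]],
    [[-0.17,-0.09,0.1],[-0.03,0.23,0.05]],
    [[-0.19,-0.09,0.09],[-0.02,0.22,0.05]],
    [[-0.19,-0.08,0.06],[-0.03,0.22,0.05]],
    [[-0.21,-0.08,0.04],[-0.03,0.23,0.05]],
    [[-0.2,-0.07,0.02],[-0.03,0.22,0.05]],
    [[-0.21,-0.07,-0.01],[-0.03,0.22,0.05]],
  ],
)

```text
time_s: 6.92
eef_pos: [0.5636, -0.2436, 0.1451]
eef_rot: [0.954, -0.12, 0.274, 0.03]
contact_force: [1.2, 1.3, -2.5]
opening: 0.0543
grip_force: 30.0
```

Request:
move_arm(
  rows=[
    [[-0.21,-0.06,-0.04],[-0.02,0.23,0.05]],
    [[-0.21,-0.05,-0.06],[-0.03,0.22,0.05]],
    [[0,0,0],[0,0,0]],
    [[0,0,0],[0,0,0]],
  ],
)

```text
time_s: 7.25
eef_pos: [0.562, -0.2525, 0.2035]
eef_rot: [0.933, -0.143, 0.33, 0.031]
contact_force: [-0.1, 0.5, -4.3]
opening: 0.0539
grip_force: 30.0
```

```bash
python3 - <<'E'
from h import *
st()
p=.0144;o2=ori(-22,58);c=np.array([.52,-.235,.029])
print(o2.as_matrix()[:,2])
plan((tcp(c+[0,0,.005],o2,p),o2,5))
C=capture("side");cv2.imwrite("pics/s2.png",cv2.resize(C["img"][140:340,180:400],None,fx=3,fy=3,interpolation=cv2.INTER_CUBIC))
E
```

```text
t 7.25 tcp [ 0.562  -0.2525  0.2035] z [ 0.606 -0.153 -0.78 ] y az -106.72 open 53.9 grip 29.991823732852936 q [0.28, 0.2, 0.12, 2.25, -1.32, 0.12, -0.2] F [-0.1  0.5 -4.3]
[ 0.7862965  -0.31768441 -0.52991926]
5 rows
[[[-0.91,0.02,0.78],[-0.04,0.14,0.01]],[[-0.96,0.01,0.72],[-0.03,0.13,0.02]],[[-1.01,0.0,0.66],[-0.04,0.14,0.01]],[[-1.05,0.0,0.58],[-0.04,0.13,0.02]],[[-1.09,0.0,0.51],[-0.04,0.14,0.01]]]
```

View pics/s2.png

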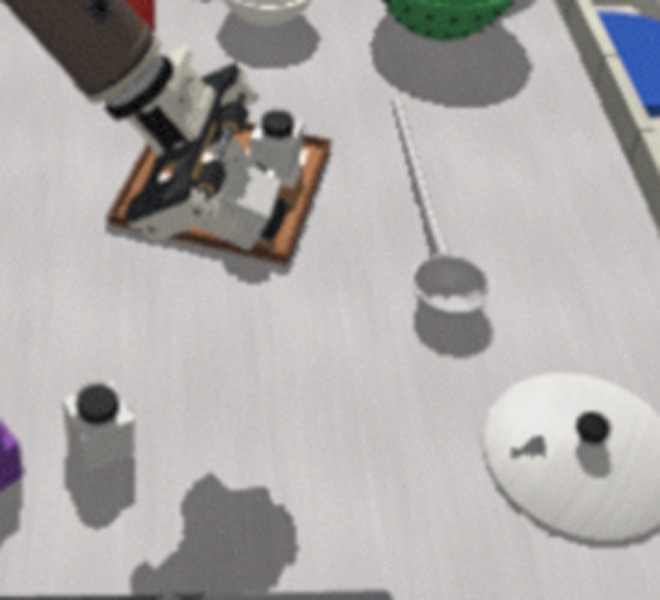

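Crop: tin_c is held firmly with its cap outward and down, but q6 stops at its limit at about 39° outward tilt, short of 58°. So I'll go farther out, touch the lower edge down and let the counter pivot the tin flat in the pads before releasing.

```bash
python3 - <<'E'
from h import *
p=.0144;o=ori(-19,39)
e=plan((tcp([.63,-.275,.10],o,p),o,6),(tcp([.64,-.28,.050],o,p),o,4))
E
```

```text
10 rows
[[[-0.04,0.04,0.77],[-0.02,0.0,0.0]],[[-0.04,0.03,0.77],[-0.02,0.01,0.01]],[[-0.04,0.02,0.77],[-0.01,0.0,0.0]],[[-0.05,0.02,0.78],[-0.02,0.0,0.0]],[[-0.04,0.01,0.77],[-0.02,0.01,0.01]],[[-0.05,0.01,0.77],[-0.02,0.0,0.0]],[[-0.19,0.01,0.38],[0.0,0.0,0.0]],[[-0.19,0.01,0.38],[0.0,0.0,0.0]]]
[[[-0.19,0.01,0.39],[0.0,0.0,0.0]],[[-0.19,0.01,0.38],[0.0,0.0,0.0]]]
```

Request:
move_arm(
  rows=[
    [[-0.04,0.04,0.77],[-0.02,0.0,0.0]],
    [[-0.04,0.03,0.77],[-0.02,0.01,0.01]],
    [[-0.04,0.02,0.77],[-0.01,0.0,0.0]],
    [[-0.05,0.02,0.78],[-0.02,0.0,0.0]],
    [[-0.04,0.01,0.77],[-0.02,0.01,0.01]],
    [[-0.05,0.01,0.77],[-0.02,0.0,0.0]],
    [[0,0,0],[0,0,0]],
  ],
)

```text
time_s: 7.88
eef_pos: [0.6472, -0.2844, 0.1221]
eef_rot: [0.944, -0.154, 0.29, 0.044]
contact_force: [0.9, -0.2, -2.6]
opening: 0.0539
grip_force: 30.0
```

```bash
python3 - <<'E'
from h import *
st();p=.0144
for t in (39,44):
    o=ori(-19,t);plan((tcp([.64,-.28,.050],o,p),o,5))
E
```

```text
t 7.88 tcp [ 0.6472 -0.2844  0.1221] z [ 0.533 -0.172 -0.828] y az -108.42 open 53.9 grip 29.99201774597168 q [0.19, 0.46, 0.21, 2.07, -1.32, 0.12, -0.26] F [ 0.9 -0.2 -2.6]
5 rows
[[[-0.31,-0.01,0.46],[0.0,0.03,0.0]],[[-0.31,-0.01,0.46],[-0.01,0.04,0.0]],[[-0.32,-0.01,0.45],[0.0,0.03,0.01]],[[-0.33,-0.01,0.45],[-0.01,0.04,0.0]],[[-0.34,-0.01,0.44],[0.0,0.03,0.0]]]
5 rows
[[[-0.3,-0.01,0.46],[0.0,0.07,0.0]],[[-0.31,-0.01,0.45],[-0.01,0.07,0.0]],[[-0.33,-0.01,0.44],[0.0,0.07,0.0]],[[-0.35,-0.01,0.43],[-0.01,0.07,0.01]],[[-0.36,-0.01,0.42],[0.0,0.07,0.0]]]
```

Request:
move_arm(
  rows=[
    [[-0.31,-0.01,0.46],[0.0,0.03,0.0]],
    [[-0.31,-0.01,0.46],[-0.01,0.04,0.0]],
    [[-0.32,-0.01,0.45],[0.0,0.03,0.01]],
    [[-0.33,-0.01,0.45],[-0.01,0.04,0.0]],
    [[0,0,0],[0,0,0]],
  ],
)

```text
time_s: 8.3
eef_pos: [0.6619, -0.2963, 0.098]
eef_rot: [0.946, -0.158, 0.282, 0.041]
contact_force: [0.8, 0.0, -1.8]
opening: 0.0538
grip_force: 30.0
```

```bash
python3 - <<'E'
from h import *
st();s=get_state();m=R.from_quat(s["eef_rot"]).as_matrix();print("centre",np.array(s["eef_pos"])-.0144*m[:,2],"tilt",np.degrees(np.arccos(-m[2,2])), "down in tool",-m[2]*.01/.03)
E
```

```text
t 8.3 tcp [ 0.6619 -0.2963  0.098 ] z [ 0.52  -0.167 -0.838] y az -108.79 open 53.8 grip 29.991871118545532 q [0.23, 0.52, 0.18, 2.02, -1.32, 0.12, -0.26] F [ 0.8  0.  -1.8]
centre [ 0.65446056 -0.29386772  0.11009049] tilt 33.080496059940415 down in tool [-0.181905    0.003513    0.27930152]
```

```bash
python3 - <<'E'
from h import *
p=.0144;o=ori(-18.8,27)
plan((tcp([.65,-.29,.046],o,p),o,5))
E
```

```text
5 rows
[[[-0.27,-0.01,0.34],[0.0,-0.04,0.0]],[[-0.27,-0.01,0.34],[-0.01,-0.04,0.0]],[[-0.26,-0.01,0.35],[0.0,-0.05,-0.01]],[[-0.25,-0.01,0.35],[0.0,-0.04,0.0]],[[-0.25,-0.01,0.36],[-0.01,-0.04,0.0]]]
```

Request:
move_arm(
  rows=[
    [[-0.27,-0.01,0.34],[0.0,-0.04,0.0]],
    [[-0.27,-0.01,0.34],[-0.01,-0.04,0.0]],
    [[-0.26,-0.01,0.35],[0.0,-0.05,-0.01]],
    [[-0.25,-0.01,0.35],[0.0,-0.04,0.0]],
    [[-0.25,-0.01,0.36],[-0.01,-0.04,0.0]],
    [[0,0,0],[0,0,0]],
  ],
)

```text
time_s: 8.8
eef_pos: [0.6551, -0.29, 0.0311]
eef_rot: [0.96, -0.158, 0.229, 0.038]
contact_force: [-1.0, 1.2, -3.2]
opening: 0.0539
grip_force: 30.0
```

```bash
cat >> h.py <<'E'
def cen(p=.0144):
    s=get_state();m=R.from_quat(s["eef_rot"]).as_matrix();print("centre",(np.array(s["eef_pos"])-p*m[:,2]).round(4),"tilt",np.degrees(np.arccos(-m[2,2])).round(1),"10mm down in tool",(-m[2]/3).round(2))
E
python3 - <<'E'
from h import *
st();cen()
E
```

```text
t 8.8 tcp [ 0.6551 -0.29    0.0311] z [ 0.427 -0.146 -0.892] y az -108.69 open 53.9 grip 29.99199002981186 q [0.13, 0.64, 0.3, 1.99, -1.25, 0.19, -0.36] F [-1.   1.2 -3.2]
centre [ 0.649  -0.2879  0.0439] tilt 26.8 10mm down in tool [-0.15 -0.    0.3 ]
```

Request:
move_arm(
  rows=[
    [[-0.03,0,0.06],[0,0,0]],
    [[-0.03,0,0.06],[0,0,0]],
    [[-0.03,0,0.06],[0,0,0]],
    [[-0.03,0,0.06],[0,0,0]],
    [[0,0,0],[0,0,0]],
  ],
)

```text
time_s: 9.22
eef_pos: [0.6561, -0.2921, 0.0268]
eef_rot: [0.959, -0.159, 0.232, 0.039]
contact_force: [0.5, 0.9, -1.2]
opening: 0.0541
grip_force: 30.0
```

```bash
python3 - <<'E'
from h import *
st();cen()
E
```

```text
t 9.22 tcp [ 0.6561 -0.2921  0.0268] z [ 0.432 -0.148 -0.89 ] y az -108.82 open 54.1 grip 29.9919793009758 q [0.17, 0.64, 0.25, 1.99, -1.27, 0.16, -0.33] F [ 0.5  0.9 -1.2]
centre [ 0.6499 -0.29    0.0396] tilt 27.2 10mm down in tool [-0.15 -0.    0.3 ]
```

Request:
move_arm(
  rows=[
    [[-0.03,0,0.06],[0,0,0]],
    [[-0.03,0,0.06],[0,0,0]],
    [[-0.03,0,0.06],[0,0,0]],
    [[-0.03,0,0.06],[0,0,0]],
    [[0,0,0],[0,0,0]],
  ],
)

```text
time_s: 9.63
eef_pos: [0.6571, -0.2924, 0.0222]
eef_rot: [0.958, -0.159, 0.234, 0.039]
contact_force: [-18.2, 7.7, 33.2]
opening: 0.0541
grip_force: 30.0
```

```bash
python3 - <<'E'
from h import *
st();cen()
C=capture("side");cv2.imwrite("pics/s3.png",cv2.resize(C["img"][200:300,230:350],None,fx=5,fy=5,interpolation=cv2.INTER_CUBIC))
E
```

```text
t 9.63 tcp [ 0.6571 -0.2924  0.0222] z [ 0.436 -0.148 -0.887] y az -108.82 open 54.1 grip 29.99840408563614 q [0.21, 0.64, 0.2, 1.99, -1.29, 0.13, -0.3] F [-18.2   7.7  33.2]
centre [ 0.6508 -0.2903  0.035 ] tilt 27.4 10mm down in tool [-0.15  0.    0.3 ]
```

View pics/s3.png

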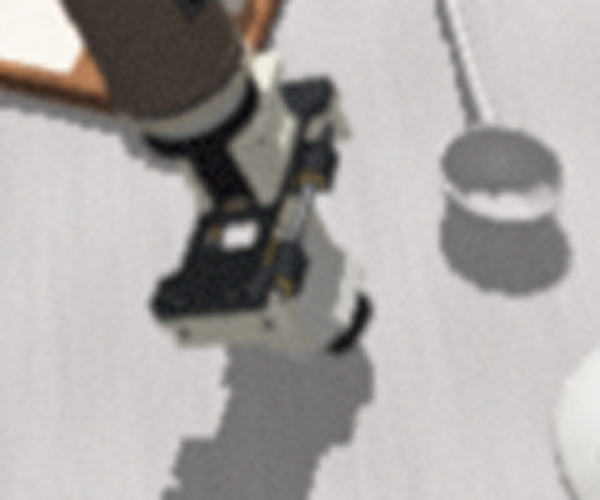

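The crop shows tin_c with its cap outward and down on the counter, pivoting against firm contact at 33 N. I'll ease the load and let it settle onto its side.

Request:
move_arm(
  rows=[
    [[0.03,0,-0.06],[0,0,0]],
    [[0.03,0,-0.06],[0,0,0]],
    [[0,0,0],[0,0,0]],
  ],
)

```text
time_s: 9.93
eef_pos: [0.6565, -0.292, 0.0234]
eef_rot: [0.959, -0.159, 0.232, 0.039]
contact_force: [-1.1, 1.1, 5.6]
opening: 0.0539
grip_force: 30.0
```

Request:
move_arm(
  rows=[
    [[0,0,0],[0,0,0]],
    [[0,0,0],[0,0,0]],
    [[0,0,0],[0,0,0]],
  ],
  jaw=91.8,
)

```text
time_s: 10.18
eef_pos: [0.6559, -0.2917, 0.0219]
eef_rot: [0.959, -0.159, 0.231, 0.039]
contact_force: [-0.7, -0.0, 0.8]
opening: 0.0693
grip_force: 0.0
```

Request:
move_arm(
  rows=[
    [[0,0,-0.8],[0,0,0]],
    [[0,0,-0.8],[0,0,0]],
    [[0,0,-0.8],[0,0,0]],
    [[0,0,-0.8],[0,0,0]],
    [[0,0,-0.8],[0,0,0]],
    [[0,0,0],[0,0,0]],
  ],
)

```text
time_s: 10.68
eef_pos: [0.604, -0.2744, 0.1323]
eef_rot: [0.959, -0.159, 0.233, 0.039]
contact_force: [1.0, -0.7, 0.8]
opening: 0.0921
grip_force: 0.0
```

```bash
python3 - <<'E'
from h import *
st()
C=capture("side");cv2.imwrite("pics/s4.png",np.hstack([cv2.resize(C["img"][200:300,240:340],None,fx=4,fy=4,interpolation=cv2.INTER_CUBIC),cv2.resize(capture("top")["img"][120:220,320:420],None,fx=4,fy=4,interpolation=cv2.INTER_CUBIC)]))
E
```

```text
t 10.68 tcp [ 0.604  -0.2744  0.1323] z [ 0.434 -0.148 -0.889] y az -108.82 open 92.1 grip 0.0 q [-0.12, 0.45, 0.64, 2.08, -0.99, 0.35, -0.61] F [ 1.  -0.7  0.8]
```

View pics/s4.png

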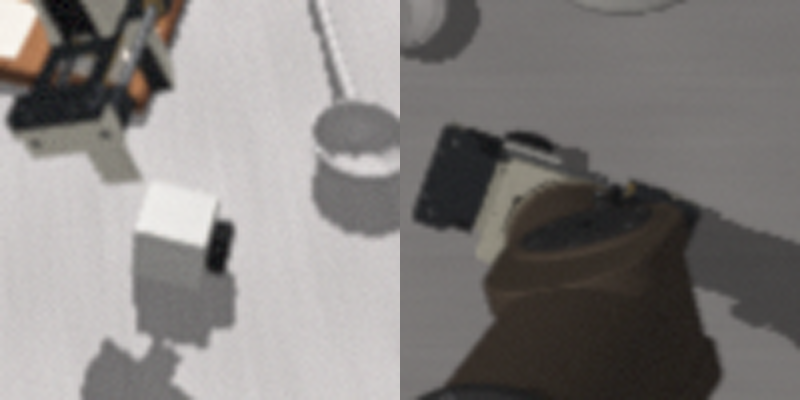

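Crop: tin_c lies on its side with its cap pointing outward (side view: top face around (178,218) and cap at (220,247) in the crop). I measure its pose from the bright top face, clear of the arm.

```bash
python3 - <<'E'
from h import *
C=capture("side")
man=np.array([[150,180],[218,198],[208,260],[137,237]])/4+[240,200]-.4
print("manual",*desc(onz(C,man,.054)),onz(C,man,.054).round(3).tolist())
b=(268,240,300,270);i=cv2.GaussianBlur(cv2.cvtColor(upc(C,*b),cv2.COLOR_BGR2GRAY),(0,0),2)
for th in(205,212):
    X=onz(C,quad((i>th).astype(np.uint8)*255,*b[:2]),.054);print(th,*desc(X),X.round(3).tolist())
q=max(cv2.findContours((i<60).astype(np.uint8)*255,cv2.RETR_EXTERNAL,cv2.CHAIN_APPROX_NONE)[0],key=cv2.contourArea)
m=cv2.moments(q);u=back([m["m10"]/m["m00"],m["m01"]/m["m00"]],*b[:2]);print("cap",u,onz(C,u,.03))
# time to preposition: inward tilt -60
E
```

```text
manual c [0.6335, -0.29, 0.054] sides [55.0, 62.5, 56.5, 59.1] yaw90 -18.21 [[0.615, -0.251, 0.054], [0.667, -0.27, 0.054], [0.652, -0.331, 0.054], [0.6, -0.308, 0.054]]
205 c [0.6319, -0.2768, 0.054] sides [50.1, 57.1, 65.6, 88.7] yaw90 -33.55 [[0.679, -0.281, 0.054], [0.643, -0.316, 0.054], [0.594, -0.287, 0.054], [0.611, -0.224, 0.054]]
212 c [0.6324, -0.2809, 0.054] sides [54.6, 52.9, 53.9, 49.9] yaw90 -20.44 [[0.615, -0.247, 0.054], [0.666, -0.266, 0.054], [0.649, -0.317, 0.054], [0.6, -0.294, 0.054]]
cap [294.19606474 261.77938946] [[ 0.66547759 -0.30083165  0.03      ]]
```

```bash
python3 - <<'E'
from h import *
p=.013;o=ori(-19.5,0);c=np.array([.631,-.280,.027])
e=plan((tcp(c+[0,0,.08],o,p),o,4),(tcp(c,o,p),o,4))
print(e[0])
o2=ori(-26,0);c2=np.array([.49,-.235,.0275])
e=plan((e[0]+[0,0,.03],o,2),(tcp(c2+[0,0,.03],o2,p),o2,6),(tcp(c2,o2,p),o2,2),start=e)
E
```

```text
8 rows
[[[0.07,-0.02,0.36],[0.0,-0.24,0.01]],[[0.11,-0.02,0.35],[0.0,-0.23,0.0]],[[0.15,-0.02,0.34],[0.0,-0.24,0.01]],[[0.19,-0.02,0.31],[0.0,-0.24,0.01]],[[0.0,0.0,0.67],[0.0,0.0,0.0]],[[0.0,0.0,0.66],[0.0,0.0,0.0]],[[0.0,0.01,0.67],[0.0,0.0,0.0]],[[0.0,0.0,0.67],[-0.01,0.0,0.0]]]
[ 0.63085322 -0.28003708  0.01396832]
10 rows
[[[0.0,0.0,-0.5],[0.0,0.0,0.0]],[[0.0,0.0,-0.5],[0.0,0.0,0.0]],[[-0.82,0.03,0.0],[0.0,0.0,0.04]],[[-0.82,0.04,0.0],[0.0,0.0,0.03]],[[-0.82,0.05,-0.01],[0.0,0.0,0.04]],[[-0.82,0.08,0.0],[0.0,0.0,0.04]],[[-0.82,0.08,0.0],[0.0,0.0,0.04]],[[-0.81,0.11,0.0],[0.01,0.0,0.03]]]
[[[0.0,0.0,0.5],[0.0,0.0,0.0]],[[0.0,0.0,0.5],[0.0,0.0,0.0]]]
```

Request:
move_arm(
  rows=[
    [[0.07,-0.02,0.36],[0.0,-0.24,0.01]],
    [[0.11,-0.02,0.35],[0.0,-0.23,0.0]],
    [[0.15,-0.02,0.34],[0.0,-0.24,0.01]],
    [[0.19,-0.02,0.31],[0.0,-0.24,0.01]],
    [[0,0,0],[0,0,0]],
  ],
)

```text
time_s: 11.25
eef_pos: [0.6347, -0.2781, 0.0887]
eef_rot: [0.986, -0.166, -0.001, -0.002]
contact_force: [1.4, 1.6, -2.5]
opening: 0.0921
grip_force: 0.0
```

```bash
python3 - <<'E'
from h import *
st()
p=.013;o=ori(-19.5,0);c=np.array([.631,-.280,.027])
plan((tcp(c,o,p),o,5))
E
```

```text
t 11.25 tcp [ 0.6347 -0.2781  0.0887] z [-0.001  0.004 -1.   ] y az -109.14 open 92.1 grip 0.0 q [-0.15, 0.81, 0.85, 1.58, -0.67, 1.07, -1.02] F [ 1.4  1.6 -2.5]
5 rows
[[[-0.02,0.02,0.5],[0.0,0.0,0.0]],[[-0.02,0.02,0.5],[0.0,0.0,0.01]],[[-0.01,0.02,0.49],[0.0,0.0,0.0]],[[-0.02,0.03,0.5],[0.0,0.0,0.0]],[[-0.02,0.02,0.5],[-0.01,0.0,0.0]]]
```

Request:
move_arm(
  rows=[
    [[-0.02,0.02,0.5],[0.0,0.0,0.0]],
    [[-0.02,0.02,0.5],[0.0,0.0,0.01]],
    [[-0.01,0.02,0.49],[0.0,0.0,0.0]],
    [[-0.02,0.03,0.5],[0.0,0.0,0.0]],
    [[-0.02,0.02,0.5],[-0.01,0.0,0.0]],
    [[0,0,0],[0,0,0]],
  ],
)

```text
time_s: 11.75
eef_pos: [0.6258, -0.2805, 0.017]
eef_rot: [0.985, -0.173, 0.004, -0.0]
contact_force: [0.1, 0.9, 0.8]
opening: 0.0919
grip_force: 0.0
```

Request:
move_arm(
  rows=[
    [[0,0,0],[0,0,0]],
    [[0,0,0],[0,0,0]],
    [[0,0,0],[0,0,0]],
    [[0,0,0],[0,0,0]],
    [[0,0,0],[0,0,0]],
    [[0,0,0],[0,0,0]],
    [[0,0,0],[0,0,0]],
    [[0,0,0],[0,0,0]],
  ],
  jaw=45,
)

```text
time_s: 12.42
eef_pos: [0.6286, -0.2823, 0.0208]
eef_rot: [0.985, -0.172, 0.006, 0.001]
contact_force: [-1.4, -0.0, 3.7]
opening: 0.0539
grip_force: 29.9
```

```bash
python3 - <<'E'
from h import *
st()
s=get_state();z=s["eef_pos"][2];o=ori(-19.5,0);o2=ori(-26,0)
plan((np.array(s["eef_pos"])+[0,0,.03],o,2),([.49,-.235,z+.03],o2,6),([.49,-.235,z+.001],o2,3))
E
```

```text
t 12.42 tcp [ 0.6286 -0.2823  0.0208] z [ 0.011 -0.004 -1.   ] y az -109.8 open 53.9 grip 29.905955493450165 q [-0.12, 0.87, 0.8, 1.64, -0.75, 0.94, -0.96] F [-1.4 -0.   3.7]
11 rows
[[[0.01,0.0,-0.5],[0.0,-0.01,-0.01]],[[0.0,0.0,-0.5],[0.0,-0.01,0.0]],[[-0.81,0.01,0.0],[0.0,0.0,0.04]],[[-0.82,0.03,0.0],[0.0,0.0,0.04]],[[-0.81,0.04,0.0],[0.0,0.0,0.03]],[[-0.81,0.05,-0.01],[0.0,0.0,0.04]],[[-0.81,0.07,0.0],[0.0,0.0,0.04]],[[-0.81,0.09,0.0],[0.0,0.0,0.04]]]
[[[0.0,0.0,0.32],[0.0,0.0,0.0]],[[0.0,0.0,0.33],[0.0,0.0,0.0]],[[0.0,0.0,0.32],[0.0,0.0,0.0]]]
```

Request:
move_arm(
  rows=[
    [[0.01,0.0,-0.5],[0.0,-0.01,-0.01]],
    [[0.0,0.0,-0.5],[0.0,-0.01,0.0]],
    [[-0.81,0.01,0.0],[0.0,0.0,0.04]],
    [[-0.82,0.03,0.0],[0.0,0.0,0.04]],
    [[-0.81,0.04,0.0],[0.0,0.0,0.03]],
    [[-0.81,0.05,-0.01],[0.0,0.0,0.04]],
    [[-0.81,0.07,0.0],[0.0,0.0,0.04]],
    [[-0.81,0.09,0.0],[0.0,0.0,0.04]],
  ],
)

```text
time_s: 13.08
eef_pos: [0.4885, -0.2342, 0.0502]
eef_rot: [0.974, -0.226, 0.0, 0.0]
contact_force: [-0.6, 0.9, -2.9]
opening: 0.054
grip_force: 29.9
```

Request:
move_arm(
  rows=[
    [[0.0,0.0,0.32],[0.0,0.0,0.0]],
    [[0.0,0.0,0.33],[0.0,0.0,0.0]],
    [[0.0,0.0,0.32],[0.0,0.0,0.0]],
    [[0,0,0],[0,0,0]],
  ],
)

```text
time_s: 13.42
eef_pos: [0.4905, -0.2349, 0.0199]
eef_rot: [0.974, -0.225, 0.0, 0.0]
contact_force: [0.1, -0.1, -2.5]
opening: 0.0537
grip_force: 29.9
```

```bash
python3 - <<'E'
from h import *
st()
E
```

```text
t 13.42 tcp [ 0.4905 -0.2349  0.0199] z [ 0. -0. -1.] y az -116.05 open 53.7 grip 29.92953658103943 q [-0.21, 0.71, 0.83, 2.02, -0.78, 0.75, -0.93] F [ 0.1 -0.1 -2.5]
```

Request:
move_arm(
  rows=[
    [[0,0,0.06],[0,0,0]],
    [[0,0,0],[0,0,0]],
  ],
)

```text
time_s: 13.58
eef_pos: [0.4905, -0.2352, 0.0196]
eef_rot: [0.974, -0.226, 0.001, -0.0]
contact_force: [-3.5, 2.6, 8.5]
opening: 0.0537
grip_force: 29.9
```

Request:
move_arm(
  rows=[
    [[0,0,0],[0,0,0]],
    [[0,0,0],[0,0,0]],
    [[0,0,0],[0,0,0]],
    [[0,0,0],[0,0,0]],
    [[0,0,-0.9],[0,0,0]],
    [[0,0,-0.9],[0,0,0]],
    [[0,0,-0.9],[0,0,0]],
    [[0,0,-0.9],[0,0,0]],
  ],
  jaw=91.8,
)

```text
time_s: 14.25
eef_pos: [0.4895, -0.235, 0.1286]
eef_rot: [0.974, -0.226, 0.0, 0.0]
contact_force: [0.5, -0.0, -0.5]
opening: 0.0914
grip_force: 0.0
```

```bash
python3 - <<'E'
from h import *
st()
o=ori(-26,-60);c=np.array([.492,-.236,.028]);g=tcp(c,o,.013)
e=plan((g-o.as_matrix()[:,2]*.08+[0,0,.02],o,10))
print(e[0],o.as_matrix()[:,2])
E
```

```text
t 14.25 tcp [ 0.4895 -0.235   0.1286] z [ 0.    -0.001 -1.   ] y az -116.13 open 91.4 grip 0.0 q [-0.33, 0.58, 1.0, 1.94, -0.6, 0.95, -1.06] F [ 0.5 -0.  -0.5]
10 rows
[[[0.2,0.0,0.16],[0.0,-0.21,0.0]],[[0.22,0.0,0.13],[0.0,-0.21,0.0]],[[0.23,0.0,0.11],[0.0,-0.21,0.0]],[[0.24,-0.01,0.09],[0.0,-0.21,0.0]],[[0.25,0.0,0.06],[0.0,-0.21,0.0]],[[0.25,0.0,0.04],[0.0,-0.21,0.0]],[[0.26,0.0,0.0],[0.0,-0.21,0.0]],[[0.26,0.0,-0.01],[0.0,-0.21,0.0]]]
[[[0.25,0.0,-0.05],[0.0,-0.21,0.0]],[[0.24,0.0,-0.07],[0.0,-0.21,0.0]]]
[ 0.54404301 -0.2614805   0.08155652] [-0.77837848  0.37964055 -0.5       ]
```

Request:
move_arm(
  rows=[
    [[0.2,0.0,0.16],[0.0,-0.21,0.0]],
    [[0.22,0.0,0.13],[0.0,-0.21,0.0]],
    [[0.23,0.0,0.11],[0.0,-0.21,0.0]],
    [[0.24,-0.01,0.09],[0.0,-0.21,0.0]],
    [[0.25,0.0,0.06],[0.0,-0.21,0.0]],
    [[0.25,0.0,0.04],[0.0,-0.21,0.0]],
    [[0.26,0.0,0.0],[0.0,-0.21,0.0]],
    [[0.26,0.0,-0.01],[0.0,-0.21,0.0]],
  ],
)

```text
time_s: 14.92
eef_pos: [0.5341, -0.2563, 0.0895]
eef_rot: [0.889, -0.206, -0.399, -0.092]
contact_force: [1.1, -0.1, -0.4]
opening: 0.0922
grip_force: 0.0
```

Request:
move_arm(
  rows=[
    [[0.25,0.0,-0.05],[0.0,-0.21,0.0]],
    [[0.24,0.0,-0.07],[0.0,-0.21,0.0]],
    [[0,0,0],[0,0,0]],
  ],
)

```text
time_s: 15.17
eef_pos: [0.5211, -0.2496, 0.0706]
eef_rot: [0.869, -0.201, -0.44, -0.107]
contact_force: [1.1, 1.4, -1.3]
opening: 0.092
grip_force: 0.0
```

```bash
python3 - <<'E'
from h import *
st()
for o in(ori(-26,-60),ori(-26,-56)):
    c=np.array([.492,-.236,.028]);g=tcp(c,o,.013)
    e=plan((g,o,6));print(g)
E
```

```text
t 15.17 tcp [ 0.5211 -0.2496  0.0706] z [-0.721  0.363 -0.591] y az -116.36 open 92.0 grip 0.0 q [0.23, 1.17, 0.42, 0.99, -0.3, 1.99, -1.41] F [ 1.1  1.4 -1.3]
6 rows
[[[0.08,0.01,0.36],[0.0,-0.04,0.0]],[[0.08,0.0,0.35],[-0.01,-0.03,0.0]],[[0.09,0.01,0.35],[0.0,-0.04,0.0]],[[0.1,0.0,0.35],[0.0,-0.03,0.01]],[[0.1,0.01,0.35],[-0.01,-0.04,0.0]],[[0.11,0.0,0.35],[0.0,-0.04,0.0]]]
[ 0.48188108 -0.23106467  0.0215    ]
6 rows
[[[0.08,0.01,0.36],[0.0,-0.01,0.0]],[[0.09,0.0,0.35],[-0.01,-0.02,0.0]],[[0.09,0.01,0.36],[0.0,-0.01,0.0]],[[0.09,0.0,0.35],[0.0,-0.01,0.0]],[[0.09,0.01,0.35],[-0.01,-0.01,0.01]],[[0.09,0.0,0.36],[0.0,-0.02,0.0]]]
[ 0.48231326 -0.23127546  0.02073049]
```

Request:
move_arm(
  rows=[
    [[0.08,0.01,0.36],[0.0,-0.01,0.0]],
    [[0.09,0.0,0.35],[-0.01,-0.02,0.0]],
    [[0.09,0.01,0.36],[0.0,-0.01,0.0]],
    [[0.09,0.0,0.35],[0.0,-0.01,0.0]],
    [[0.09,0.01,0.35],[-0.01,-0.01,0.01]],
    [[0.09,0.0,0.36],[0.0,-0.02,0.0]],
    [[0,0,0],[0,0,0]],
  ],
)

```text
time_s: 15.75
eef_pos: [0.4816, -0.2335, 0.0234]
eef_rot: [0.86, -0.202, -0.457, -0.101]
contact_force: [-0.2, 0.7, -0.9]
opening: 0.0922
grip_force: 0.0
```

```bash
python3 - <<'E'
from h import *
st();cen(.013)
E
```

```text
t 15.75 tcp [ 0.4816 -0.2335  0.0234] z [-0.745  0.359 -0.562] y az -116.11 open 92.2 grip 0.0 q [0.2, 1.18, 0.42, 1.13, -0.29, 1.88, -1.39] F [-0.2  0.7 -0.9]
centre [ 0.4913 -0.2382  0.0307] tilt 55.8 10mm down in tool [ 0.28 -0.    0.19]
```

Request:
move_arm(
  rows=[
    [[0.07,0,0.04],[0.0,-0.09,0.0]],
    [[0.05,0,0.02],[0.0,-0.08,0.0]],
    [[0,0,0],[0,0,0]],
  ],
)

```text
time_s: 16.0
eef_pos: [0.483, -0.2347, 0.0195]
eef_rot: [0.84, -0.197, -0.493, -0.11]
contact_force: [-0.1, 0.4, -0.6]
opening: 0.0919
grip_force: 0.0
```

Request:
move_arm(
  rows=[
    [[0,0,0],[0,0,0]],
    [[0,0,0],[0,0,0]],
    [[0,0,0],[0,0,0]],
    [[0,0,0],[0,0,0]],
    [[0,0,0],[0,0,0]],
    [[0,0,0],[0,0,0]],
    [[0,0,0],[0,0,0]],
    [[0,0,0],[0,0,0]],
  ],
  jaw=45,
)

```text
time_s: 16.67
eef_pos: [0.4839, -0.2345, 0.0213]
eef_rot: [0.841, -0.197, -0.491, -0.11]
contact_force: [1.2, 1.6, 2.9]
opening: 0.0539
grip_force: 30.0
```

```bash
python3 - <<'E'
from h import *
st();cen(.013)
s=get_state();m=R.from_quat(s["eef_rot"]);t=-np.degrees(np.arccos(-m.as_matrix()[2,2]))
# body centre (true .492,-.236,.027) in tool frame
r=m.inv().apply(np.array([.492,-.236,.027])-np.array(s["eef_pos"]));print("centre in tool",r.round(4),"tilt",t)
o1=ori(-24,-20);o2=ori(-24,t+90);f=lambda c,o:np.array(c)-o.apply([0,0,r[2]])
p0=np.array(s["eef_pos"])
e=plan((p0+[0,0,.06],m,3),(f([.50,-.24,.14],o1),o1,None),(f([.56,-.25,.16],o2),o2,None))
E
```

```text
t 16.67 tcp [ 0.4839 -0.2345  0.0213] z [-0.783  0.379 -0.493] y az -116.11 open 53.9 grip 29.974312484264374 q [0.22, 1.24, 0.41, 1.05, -0.29, 1.97, -1.4] F [1.2 1.6 2.9]
centre [ 0.4941 -0.2395  0.0277] tilt 60.4 10mm down in tool [ 0.29 -0.    0.16]
centre in tool [-0.0011 -0.0022 -0.0097] tilt -60.44448566099652
17 rows
[[[-0.58,0.01,-0.33],[0.0,0.0,0.0]],[[-0.58,0.0,-0.33],[0.0,0.0,0.0]],[[-0.58,0.01,-0.33],[0.0,0.0,0.0]],[[-0.2,-0.01,-0.2],[-0.01,0.24,-0.01]],[[-0.18,-0.01,-0.22],[0.0,0.23,-0.01]],[[-0.15,-0.01,-0.25],[-0.01,0.24,-0.01]],[[-0.12,-0.01,-0.26],[0.0,0.23,-0.02]],[[-0.09,-0.01,-0.27],[-0.01,0.24,-0.01]]]
[[[-0.06,-0.01,-0.28],[0.0,0.23,-0.01]],[[0.23,-0.06,-0.18],[0.0,0.22,0.0]],[[0.25,-0.07,-0.14],[0.0,0.21,0.0]],[[0.27,-0.06,-0.13],[0.0,0.22,0.0]],[[0.28,-0.07,-0.09],[0.0,0.22,0.0]],[[0.28,-0.06,-0.06],[0.0,0.21,0.0]],[[0.29,-0.06,-0.03],[0.0,0.22,0.0]],[[0.29,-0.07,0.0],[0.0,0.22,0.0]]]
[[[0.29,-0.06,0.03],[0.0,0.21,0.0]]]
```

Request:
move_arm(
  rows=[
    [[-0.58,0.01,-0.33],[0.0,0.0,0.0]],
    [[-0.58,0.0,-0.33],[0.0,0.0,0.0]],
    [[-0.58,0.01,-0.33],[0.0,0.0,0.0]],
    [[-0.2,-0.01,-0.2],[-0.01,0.24,-0.01]],
    [[-0.18,-0.01,-0.22],[0.0,0.23,-0.01]],
    [[-0.15,-0.01,-0.25],[-0.01,0.24,-0.01]],
    [[-0.12,-0.01,-0.26],[0.0,0.23,-0.02]],
    [[-0.09,-0.01,-0.27],[-0.01,0.24,-0.01]],
  ],
)

```text
time_s: 17.33
eef_pos: [0.4913, -0.2372, 0.1209]
eef_rot: [0.953, -0.205, -0.219, -0.047]
contact_force: [0.2, -0.1, -2.3]
opening: 0.0537
grip_force: 30.0
```

Request:
move_arm(
  rows=[
    [[-0.06,-0.01,-0.28],[0.0,0.23,-0.01]],
    [[0.23,-0.06,-0.18],[0.0,0.22,0.0]],
    [[0.25,-0.07,-0.14],[0.0,0.21,0.0]],
    [[0.27,-0.06,-0.13],[0.0,0.22,0.0]],
    [[0.28,-0.07,-0.09],[0.0,0.22,0.0]],
    [[0.28,-0.06,-0.06],[0.0,0.21,0.0]],
    [[0.29,-0.06,-0.03],[0.0,0.22,0.0]],
    [[0.29,-0.07,0.0],[0.0,0.22,0.0]],
  ],
)

```text
time_s: 18.0
eef_pos: [0.5514, -0.2488, 0.1479]
eef_rot: [0.956, -0.204, 0.205, 0.042]
contact_force: [0.3, -0.4, -3.2]
opening: 0.0541
grip_force: 30.0
```

Request:
move_arm(
  rows=[
    [[0.29,-0.06,0.03],[0.0,0.21,0.0]],
    [[0,0,0],[0,0,0]],
    [[0,0,0],[0,0,0]],
  ],
)

```text
time_s: 18.25
eef_pos: [0.5578, -0.2494, 0.1482]
eef_rot: [0.946, -0.201, 0.249, 0.053]
contact_force: [-0.1, 1.1, -2.1]
opening: 0.0542
grip_force: 30.0
```

```bash
python3 - <<'E'
from h import *
st();cen(.0097)
o=ori(-24,29.5);plan((np.array([.61,-.26,.06])+o.apply([0,0,.0097]),o,6))
E
```

```text
t 18.25 tcp [ 0.5578 -0.2494  0.1482] z [ 0.449 -0.2   -0.871] y az -113.99 open 54.2 grip 29.95261162519455 q [0.17, 0.29, 0.15, 2.19, 0.08, 0.15, -1.76] F [-0.1  1.1 -2.1]
centre [ 0.5534 -0.2475  0.1567] tilt 29.4 10mm down in tool [-0.16  0.    0.29]
6 rows
[[[0.01,-0.06,0.62],[0.0,0.0,0.0]],[[0.01,-0.07,0.63],[0.0,0.0,0.0]],[[0.01,-0.06,0.62],[0.0,0.0,0.0]],[[0.01,-0.07,0.62],[0.0,0.0,0.0]],[[0.01,-0.06,0.62],[0.0,0.0,0.0]],[[0.01,-0.06,0.63],[0.0,0.0,0.0]]]
```

```bash
python3 - <<'E'
from h import *
o=ori(-24,27);e=plan((np.array([.63,-.268,.06])+o.apply([0,0,.0097]),o,6),(np.array([.63,-.268,.032])+o.apply([0,0,.0097]),o,3))
E
```

```text
9 rows
[[[0.11,-0.07,0.68],[0.0,-0.01,0.0]],[[0.12,-0.07,0.68],[0.0,-0.02,0.0]],[[0.12,-0.07,0.68],[0.0,-0.01,0.0]],[[0.13,-0.06,0.68],[0.0,-0.02,0.0]],[[0.13,-0.07,0.68],[0.0,-0.01,0.0]],[[0.14,-0.07,0.68],[0.0,-0.02,0.0]],[[-0.14,0.0,0.28],[0.0,0.0,0.0]],[[-0.14,0.0,0.27],[0.0,0.0,0.0]]]
[[[-0.15,0.0,0.28],[0.0,0.0,0.0]]]
```

Request:
move_arm(
  rows=[
    [[0.11,-0.07,0.68],[0.0,-0.01,0.0]],
    [[0.12,-0.07,0.68],[0.0,-0.02,0.0]],
    [[0.12,-0.07,0.68],[0.0,-0.01,0.0]],
    [[0.13,-0.06,0.68],[0.0,-0.02,0.0]],
    [[0.13,-0.07,0.68],[0.0,-0.01,0.0]],
    [[0.14,-0.07,0.68],[0.0,-0.02,0.0]],
    [[-0.14,0.0,0.28],[0.0,0.0,0.0]],
    [[-0.14,0.0,0.27],[0.0,0.0,0.0]],
  ],
)

```text
time_s: 18.92
eef_pos: [0.6304, -0.2728, 0.0458]
eef_rot: [0.95, -0.204, 0.229, 0.052]
contact_force: [-1.8, -0.4, -2.5]
opening: 0.0537
grip_force: 30.0
```

Request:
move_arm(
  rows=[
    [[0,0,0],[0,0,0]],
  ],
)

```text
time_s: 19.0
eef_pos: [0.6288, -0.2726, 0.0447]
eef_rot: [0.951, -0.203, 0.228, 0.052]
contact_force: [-0.8, 0.1, -2.4]
opening: 0.0537
grip_force: 30.0
```

```bash
python3 - <<'E'
from h import *
st();cen(.0097)
E
```

```text
t 19.0 tcp [ 0.6288 -0.2726  0.0447] z [ 0.413 -0.192 -0.89 ] y az -114.21 open 53.7 grip 29.952681362628937 q [0.37, 0.57, -0.09, 2.04, 1.05, 0.13, -2.71] F [-0.8  0.1 -2.4]
centre [ 0.6248 -0.2707  0.0533] tilt 27.1 10mm down in tool [-0.15 -0.    0.3 ]
```

```bash
python3 - <<'E'
from h import *
o=ori(-24,22);e=plan((np.array([.625,-.27,.034])+o.apply([0,0,.0097]),o,4))
E
```

```text
4 rows
[[[-0.08,-0.01,0.14],[0.0,-0.04,0.0]],[[-0.08,0.0,0.15],[0.01,-0.05,0.0]],[[-0.08,-0.01,0.14],[0.0,-0.04,0.0]],[[-0.07,-0.01,0.15],[0.0,-0.05,0.0]]]
```

Request:
move_arm(
  rows=[
    [[-0.08,-0.01,0.14],[0.0,-0.04,0.0]],
    [[-0.08,0.0,0.15],[0.01,-0.05,0.0]],
    [[-0.08,-0.01,0.14],[0.0,-0.04,0.0]],
    [[-0.07,-0.01,0.15],[0.0,-0.05,0.0]],
    [[0,0,0],[0,0,0]],
  ],
)

```text
time_s: 19.42
eef_pos: [0.6284, -0.2703, 0.0265]
eef_rot: [0.96, -0.205, 0.186, 0.039]
contact_force: [1.3, -0.6, -1.6]
opening: 0.0537
grip_force: 30.0
```

```bash
python3 - <<'E'
from h import *
st();cen(.0097)
E
```

```text
t 19.42 tcp [ 0.6284 -0.2703  0.0265] z [ 0.341 -0.15  -0.928] y az -114.1 open 53.7 grip 29.952262043952942 q [0.55, 0.63, -0.34, 1.96, 0.89, 0.31, -2.5] F [ 1.3 -0.6 -1.6]
centre [ 0.6251 -0.2689  0.0355] tilt 21.9 10mm down in tool [-0.12  0.    0.31]
```

Request:
move_arm(
  rows=[
    [[-0.03,0,0.06],[0,0,0]],
    [[-0.03,0,0.06],[0,0,0]],
    [[-0.01,0,0.04],[0,0,0]],
    [[0,0,0],[0,0,0]],
  ],
)

```text
time_s: 19.75
eef_pos: [0.6278, -0.2684, 0.0217]
eef_rot: [0.96, -0.204, 0.187, 0.039]
contact_force: [-2.1, -0.6, 1.3]
opening: 0.054
grip_force: 30.0
```

```bash
python3 - <<'E'
from h import *
st();cen(.0097)
E
```

```text
t 19.75 tcp [ 0.6278 -0.2684  0.0217] z [ 0.344 -0.151 -0.927] y az -113.91 open 54.0 grip 29.95006799697876 q [0.53, 0.63, -0.32, 1.97, 0.91, 0.29, -2.53] F [-2.1 -0.6  1.3]
centre [ 0.6245 -0.2669  0.0307] tilt 22.1 10mm down in tool [-0.13  0.    0.31]
```

Contact is light. Release and retreat along the tool, then look.

Request:
move_arm(
  rows=[
    [[0,0,0],[0,0,0]],
    [[0,0,0],[0,0,0]],
    [[0,0,0],[0,0,0]],
    [[0,0,0],[0,0,0]],
    [[0,0,-0.8],[0,0,0]],
    [[0,0,-0.8],[0,0,0]],
    [[0,0,-0.8],[0,0,0]],
    [[0,0,-0.8],[0,0,0]],
  ],
  jaw=91.8,
)

```text
time_s: 20.42
eef_pos: [0.5945, -0.2533, 0.111]
eef_rot: [0.96, -0.203, 0.187, 0.038]
contact_force: [-0.6, -0.7, 0.1]
opening: 0.0917
grip_force: 0.0
```

Request:
move_arm(
  rows=[
    [[0,0,-0.8],[0,-0.2,0]],
    [[0,0,-0.8],[0,-0.2,0]],
    [[0,0,0],[0,-0.2,0]],
    [[0,0,0],[0,-0.15,0]],
    [[0,0,0],[0,0,0]],
  ],
)

```text
time_s: 20.83
eef_pos: [0.5832, -0.25, 0.1532]
eef_rot: [0.978, -0.209, 0.009, 0.001]
contact_force: [-0.6, -0.1, -1.7]
opening: 0.0917
grip_force: 0.0
```

```bash
python3 - <<'E'
from h import *
st()
C=capture("side");T=capture("top")
print("expect",proj(C,[[.6245,-.267,.056],[.6245,-.267,.064]]),proj(T,[[.6245,-.267,.064]]))
b=(262,232,302,268);i=cv2.GaussianBlur(cv2.cvtColor(upc(C,*b),cv2.COLOR_BGR2GRAY),(0,0),2)
for q in cv2.findContours((i<60).astype(np.uint8)*255,cv2.RETR_EXTERNAL,cv2.CHAIN_APPROX_NONE)[0]:
    if cv2.contourArea(q)>1000:
        e=cv2.fitEllipse(q);u=back(e[0],*b[:2]);print("cap",u,np.array(e[1])/K,onz(C,u,.064))
cv2.imwrite("pics/s5.png",np.hstack([cv2.resize(C["img"][200:300,230:330],None,fx=4,fy=4,interpolation=cv2.INTER_CUBIC),cv2.resize(T["img"][120:220,300:400],None,fx=4,fy=4,interpolation=cv2.INTER_CUBIC)]))
E
```

```text
t 20.83 tcp [ 0.5832 -0.25    0.1532] z [ 0.018 -0.005 -1.   ] y az -114.12 open 91.7 grip 0.0 q [0.77, 0.61, -0.7, 1.61, 0.43, 1.06, -2.04] F [-0.6 -0.1 -1.7]
expect [[280.58207017 248.07060163]
 [280.75868283 246.34744331]] [[346.60990188 164.98295655]]
cap [280.00225703 246.97086207] [10.03717868 11.1113294 ] [[ 0.62192633 -0.26950543  0.064     ]]
```

View pics/s5.png

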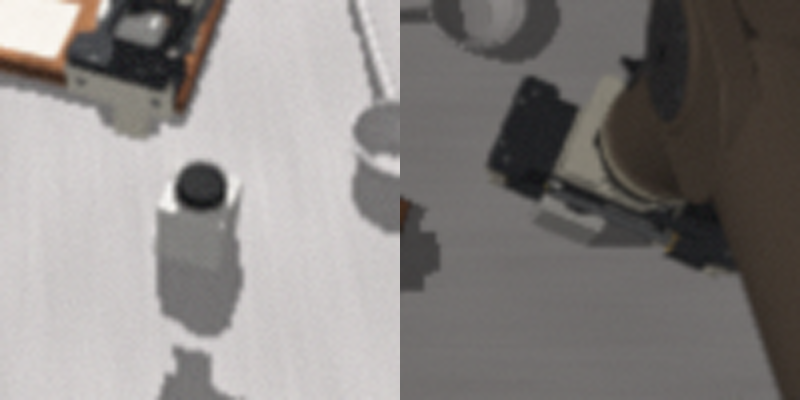

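The tin stands upright with its cap up, at (200,185) in the left crop. Next is a vertical grasp.

```bash
python3 - <<'E'
from h import *
o=ori(-24,0);e=plan(([.620,-.268,.125],o,3),([.620,-.268,.025],o,5))
E
```

```text
8 rows
[[[0.47,0.03,0.31],[0.0,-0.01,0.0]],[[0.47,0.02,0.31],[0.0,-0.02,0.0]],[[0.48,0.03,0.31],[0.0,-0.01,0.0]],[[0.0,0.0,0.67],[0.0,0.0,0.0]],[[0.0,0.0,0.66],[0.0,0.0,0.0]],[[-0.01,0.0,0.67],[0.0,0.0,0.0]],[[0.0,0.0,0.66],[0.0,0.0,0.0]],[[0.0,0.0,0.67],[0.0,0.0,0.0]]]
```

Request:
move_arm(
  rows=[
    [[0.47,0.03,0.31],[0.0,-0.01,0.0]],
    [[0.47,0.02,0.31],[0.0,-0.02,0.0]],
    [[0.48,0.03,0.31],[0.0,-0.01,0.0]],
    [[0.0,0.0,0.67],[0.0,0.0,0.0]],
    [[0.0,0.0,0.66],[0.0,0.0,0.0]],
    [[-0.01,0.0,0.67],[0.0,0.0,0.0]],
    [[0.0,0.0,0.66],[0.0,0.0,0.0]],
    [[0.0,0.0,0.67],[0.0,0.0,0.0]],
  ],
)

```text
time_s: 21.6
eef_pos: [0.6187, -0.2672, 0.0248]
eef_rot: [0.978, -0.207, 0.001, -0.0]
contact_force: [0.4, -0.4, -0.0]
opening: 0.0918
grip_force: 0.0
```

Request:
move_arm(
  rows=[
    [[0,0,0],[0,0,0]],
    [[0,0,0],[0,0,0]],
  ],
)

```text
time_s: 21.77
eef_pos: [0.6181, -0.2671, 0.025]
eef_rot: [0.978, -0.207, -0.0, -0.001]
contact_force: [0.2, 0.9, 1.2]
opening: 0.0918
grip_force: 0.0
```

```bash
python3 - <<'E'
from h import *
st()
E
```

```text
t 21.77 tcp [ 0.6181 -0.2671  0.025 ] z [-0.001  0.001 -1.   ] y az -113.92 open 91.8 grip 0.0 q [0.7, 0.8, -0.61, 1.59, 0.54, 0.93, -2.09] F [0.2 0.9 1.2]
```

Request:
move_arm(
  rows=[
    [[0,0,0],[0,0,0]],
    [[0,0,0],[0,0,0]],
    [[0,0,0],[0,0,0]],
    [[0,0,0],[0,0,0]],
    [[0,0,0],[0,0,0]],
    [[0,0,0],[0,0,0]],
    [[0,0,0],[0,0,0]],
    [[0,0,0],[0,0,0]],
  ],
  jaw=45,
)

```text
time_s: 22.43
eef_pos: [0.6202, -0.2674, 0.0263]
eef_rot: [0.978, -0.208, 0.001, -0.001]
contact_force: [0.5, 1.8, 4.6]
opening: 0.0539
grip_force: 30.0
```

```bash
python3 - <<'E'
from h import *
st()
s=get_state();p=np.array(s["eef_pos"])
o=ori(-24,0);o2=ori(-19,0)
t=np.array([.489,-.016,.14])
plan((p+[0,0,.11],o,4),(t,o2,None),([.489,-.016,.060],o2,3))
E
```

```text
t 22.43 tcp [ 0.6202 -0.2674  0.0263] z [ 0.002  0.001 -1.   ] y az -113.96 open 53.9 grip 30.001143515110016 q [0.7, 0.8, -0.61, 1.59, 0.54, 0.93, -2.09] F [0.5 1.8 4.6]
17 rows
[[[0.0,0.0,-0.92],[0.0,0.0,0.0]],[[0.0,0.0,-0.91],[0.0,0.0,0.0]],[[0.0,-0.01,-0.92],[0.0,0.0,0.0]],[[0.01,0.0,-0.92],[0.0,0.0,0.0]],[[-0.74,-0.59,-0.01],[0.0,0.0,-0.02]],[[-0.73,-0.59,-0.01],[0.0,0.0,-0.01]],[[-0.74,-0.6,-0.02],[0.0,0.0,-0.02]],[[-0.72,-0.61,-0.01],[0.0,0.0,-0.02]]]
[[[-0.72,-0.61,-0.01],[0.0,0.0,-0.02]],[[-0.71,-0.62,-0.01],[0.0,0.0,-0.01]],[[-0.71,-0.63,-0.01],[0.0,0.0,-0.02]],[[-0.71,-0.63,-0.02],[0.0,0.0,-0.02]],[[-0.7,-0.64,-0.01],[0.0,0.0,-0.02]],[[-0.69,-0.64,-0.01],[0.0,0.0,-0.01]],[[0.0,0.0,0.89],[0.0,0.0,0.0]],[[0.0,0.0,0.89],[0.0,0.0,0.0]]]
[[[0.0,0.0,0.89],[0.0,0.0,0.0]]]
```

Request:
move_arm(
  rows=[
    [[0.0,0.0,-0.92],[0.0,0.0,0.0]],
    [[0.0,0.0,-0.91],[0.0,0.0,0.0]],
    [[0.0,-0.01,-0.92],[0.0,0.0,0.0]],
    [[0.01,0.0,-0.92],[0.0,0.0,0.0]],
    [[-0.74,-0.59,-0.01],[0.0,0.0,-0.02]],
    [[-0.73,-0.59,-0.01],[0.0,0.0,-0.01]],
    [[-0.74,-0.6,-0.02],[0.0,0.0,-0.02]],
    [[-0.72,-0.61,-0.01],[0.0,0.0,-0.02]],
  ],
)

```text
time_s: 23.1
eef_pos: [0.5659, -0.1667, 0.1369]
eef_rot: [0.982, -0.191, -0.0, -0.0]
contact_force: [0.3, 0.4, -2.6]
opening: 0.0536
grip_force: 30.0
```

Request:
move_arm(
  rows=[
    [[-0.72,-0.61,-0.01],[0.0,0.0,-0.02]],
    [[-0.71,-0.62,-0.01],[0.0,0.0,-0.01]],
    [[-0.71,-0.63,-0.01],[0.0,0.0,-0.02]],
    [[-0.71,-0.63,-0.02],[0.0,0.0,-0.02]],
    [[-0.7,-0.64,-0.01],[0.0,0.0,-0.02]],
    [[-0.69,-0.64,-0.01],[0.0,0.0,-0.01]],
    [[0,0,0],[0,0,0]],
    [[0,0,0],[0,0,0]],
  ],
)

```text
time_s: 23.77
eef_pos: [0.4875, -0.0155, 0.1395]
eef_rot: [0.986, -0.165, 0.0, -0.0]
contact_force: [0.5, 0.0, -2.4]
opening: 0.0537
grip_force: 30.0
```

```bash
python3 - <<'E'
from h import *
st();s=get_state();z=s["eef_pos"][2]-.0263+.064
C=capture("side")
u0=proj(C,[[s["eef_pos"][0],s["eef_pos"][1],z]])[0];x,y=u0.astype(int);print("expected cap px",u0)
b=(x-15,y-13,x+15,y+13);i=cv2.GaussianBlur(cv2.cvtColor(upc(C,*b),cv2.COLOR_BGR2GRAY),(0,0),2)
for q in cv2.findContours((i<60).astype(np.uint8)*255,cv2.RETR_EXTERNAL,cv2.CHAIN_APPROX_NONE)[0]:
    if cv2.contourArea(q)>500:
        e=cv2.fitEllipse(q);u=back(e[0],*b[:2]);print("cap",u,np.array(e[1])/K,onz(C,u,z))
o2=ori(-19,0);plan(([.489,-.016,.060],o2,3),([.489,-.016,.0365],o2,3))
E
```

```text
t 23.77 tcp [ 0.4875 -0.0155  0.1395] z [ 0.  0. -1.] y az -108.94 open 53.7 grip 29.99765932559967 q [0.54, 0.43, -0.8, 1.96, 0.39, 0.91, -2.36] F [ 0.5  0.  -2.4]
expected cap px [235.82596802 168.07159021]
cap [233.18045044 162.8381265 ] [17.25964228 24.15869141] [[0.47862244 0.01422995 0.17724467]]
6 rows
[[[0.01,-0.01,0.88],[0.0,0.0,0.0]],[[0.0,-0.01,0.88],[0.0,0.0,0.0]],[[0.01,-0.01,0.89],[0.0,0.0,0.0]],[[0.0,0.0,0.26],[0.0,0.0,0.0]],[[0.0,0.0,0.26],[0.0,0.0,0.0]],[[0.0,0.0,0.26],[0.0,0.0,0.0]]]
```

Request:
move_arm(
  rows=[
    [[0.01,-0.01,0.88],[0.0,0.0,0.0]],
    [[0.0,-0.01,0.88],[0.0,0.0,0.0]],
    [[0.01,-0.01,0.89],[0.0,0.0,0.0]],
    [[0.0,0.0,0.26],[0.0,0.0,0.0]],
    [[0.0,0.0,0.26],[0.0,0.0,0.0]],
    [[0.0,0.0,0.26],[0.0,0.0,0.0]],
    [[0,0,0.06],[0,0,0]],
    [[0,0,0],[0,0,0]],
  ],
)

```text
time_s: 24.48
eef_pos: [0.4898, -0.0159, 0.0351]
eef_rot: [0.986, -0.166, 0.001, -0.001]
contact_force: [-0.2, 0.2, -3.2]
opening: 0.0538
grip_force: 30.0
```

```bash
python3 - <<'E'
from h import *
st()
E
```

```text
t 24.48 tcp [ 0.4898 -0.0159  0.0351] z [ 0.001  0.001 -1.   ] y az -109.14 open 53.8 grip 29.99782294034958 q [0.43, 0.58, -0.68, 2.05, 0.56, 0.7, -2.52] F [-0.2  0.2 -3.2]
```

Request:
move_arm(
  rows=[
    [[0,0,0.05],[0,0,0]],
    [[0,0,0],[0,0,0]],
  ],
)

```text
time_s: 24.65
eef_pos: [0.4903, -0.0157, 0.0342]
eef_rot: [0.986, -0.166, 0.001, -0.001]
contact_force: [0.1, 0.6, -0.9]
opening: 0.0535
grip_force: 30.0
```

Request:
move_arm(
  rows=[
    [[0,0,0],[0,0,0]],
    [[0,0,0],[0,0,0]],
    [[0,0,0],[0,0,0]],
    [[0,0,-0.4],[0,0,0]],
    [[0,0,-0.9],[0,0,0]],
    [[0,0,-0.9],[0,0,0]],
    [[0,0,-0.9],[0,0,0]],
    [[0,0,-0.6],[0,0,0]],
  ],
  jaw=88,
)

```text
time_s: 25.32
eef_pos: [0.4899, -0.0152, 0.1476]
eef_rot: [0.986, -0.166, 0.001, -0.001]
contact_force: [0.1, -0.4, 0.5]
opening: 0.0879
grip_force: 0.0
```

```bash
python3 - <<'E'
from h import *
st()
plan(([.415,-.3715,.13],ori(25,0),None))
E
```

```text
t 25.32 tcp [ 0.4899 -0.0152  0.1476] z [ 0.003  0.001 -1.   ] y az -109.07 open 87.9 grip 0.0 q [0.54, 0.43, -0.81, 1.95, 0.38, 0.92, -2.36] F [ 0.1 -0.4  0.5]
13 rows
[[[0.12,0.93,0.04],[0.0,0.0,-0.12]],[[0.06,0.93,0.05],[0.0,0.0,-0.12]],[[0.0,0.93,0.04],[0.0,0.0,-0.11]],[[-0.04,0.93,0.04],[0.0,0.0,-0.12]],[[-0.11,0.93,0.05],[0.0,0.0,-0.12]],[[-0.15,0.92,0.04],[0.0,0.0,-0.12]],[[-0.22,0.91,0.04],[0.0,0.0,-0.12]],[[-0.26,0.9,0.05],[0.0,0.0,-0.12]]]
[[[-0.32,0.87,0.04],[0.0,0.0,-0.11]],[[-0.37,0.86,0.04],[0.0,-0.01,-0.12]],[[-0.42,0.84,0.05],[0.0,0.0,-0.12]],[[-0.46,0.8,0.04],[0.0,0.0,-0.12]],[[-0.52,0.78,0.05],[0.0,0.0,-0.12]]]
```

Request:
move_arm(
  rows=[
    [[0.12,0.93,0.04],[0.0,0.0,-0.12]],
    [[0.06,0.93,0.05],[0.0,0.0,-0.12]],
    [[0.0,0.93,0.04],[0.0,0.0,-0.11]],
    [[-0.04,0.93,0.04],[0.0,0.0,-0.12]],
    [[-0.11,0.93,0.05],[0.0,0.0,-0.12]],
    [[-0.15,0.92,0.04],[0.0,0.0,-0.12]],
    [[-0.22,0.91,0.04],[0.0,0.0,-0.12]],
    [[-0.26,0.9,0.05],[0.0,0.0,-0.12]],
  ],
)

```text
time_s: 25.98
eef_pos: [0.4426, -0.2364, 0.1346]
eef_rot: [0.997, 0.072, 0.001, -0.0]
contact_force: [1.0, -0.0, -0.3]
opening: 0.0881
grip_force: 0.0
```

Request:
move_arm(
  rows=[
    [[-0.32,0.87,0.04],[0.0,0.0,-0.11]],
    [[-0.37,0.86,0.04],[0.0,-0.01,-0.12]],
    [[-0.42,0.84,0.05],[0.0,0.0,-0.12]],
    [[-0.46,0.8,0.04],[0.0,0.0,-0.12]],
    [[-0.52,0.78,0.05],[0.0,0.0,-0.12]],
    [[0,0,0],[0,0,0]],
    [[0,0,0],[0,0,0]],
  ],
)

```text
time_s: 26.57
eef_pos: [0.4131, -0.3736, 0.1273]
eef_rot: [0.977, 0.215, -0.002, -0.001]
contact_force: [0.5, 0.2, 0.1]
opening: 0.0877
grip_force: 0.0
```

```bash
cat > caps.py <<'E'
from h import *
def caps():
    for n in("top","side"):
        C=capture(n);C["img"]=np.mean([capture(n)["img"].astype(float) for _ in range(3)],0).astype(np.uint8)
        for k,(x,y) in dict(s0=(.489,-.016),s1=(.5217,.0783),s2=(.5836,-.0486),s3=(.6163,.0457)).items():
            u0=proj(C,[[x,y,.072]])[0];x0,y0=(u0-11).astype(int);b=(x0,y0,x0+22,y0+22)
            i=cv2.GaussianBlur(cv2.cvtColor(upc(C,*b),cv2.COLOR_BGR2GRAY),(0,0),2)
            for th in((38,45) if n=="top" else (55,70)):
                cs=[q for q in cv2.findContours((i<th).astype(np.uint8)*255,cv2.RETR_EXTERNAL,cv2.CHAIN_APPROX_NONE)[0] if cv2.contourArea(q)>600]
                for q in cs:
                    e=cv2.fitEllipse(q);X=onz(C,back(e[0],*b[:2]),.072)[0]
                    print(n,k,th,(np.array(e[1])/K).round(1),X[:2].round(4))
E
python3 - <<'E'
from caps import *
st();caps()
p=get_state()["eef_pos"];plan(([.415,-.3715,.025],ori(25,0),5))
E
```

```text
t 26.57 tcp [ 0.4131 -0.3736  0.1273] z [-0.004  0.    -1.   ] y az -65.22 open 87.7 grip 0.0 q [1.27, 0.61, -0.92, 1.8, 0.56, 1.02, -1.01] F [0.5 0.2 0.1]
top s0 38 [11.  11.1] [ 0.4878 -0.0159]
top s0 45 [11.5 11.6] [ 0.4877 -0.016 ]
top s2 38 [11.  11.2] [ 0.5768 -0.0517]
top s2 45 [11.5 11.6] [ 0.5768 -0.0518]
top s2 45 [ 8.5 12.5] [ 0.6315 -0.0072]
top s3 38 [10.9 11.3] [0.6169 0.0445]
top s3 45 [11.3 11.8] [0.6168 0.0445]
side s0 55 [4.7 9.6] [ 0.4913 -0.0281]
side s0 70 [ 8.4 10. ] [ 0.4909 -0.0202]
side s1 70 [ 1.9 26.9] [0.5167 0.0593]
side s2 55 [6.3 9. ] [ 0.5809 -0.06  ]
side s2 70 [ 9.1 10. ] [ 0.5805 -0.0548]
side s3 55 [5.8 8.6] [0.6206 0.0352]
side s3 70 [8.2 9.3] [0.6204 0.0406]
5 rows
[[[0.01,0.0,0.68],[0.0,0.0,0.0]],[[0.0,0.01,0.68],[0.0,0.0,0.0]],[[0.01,0.0,0.69],[0.0,0.0,0.0]],[[0.0,0.01,0.68],[0.0,0.01,0.0]],[[0.01,0.0,0.68],[0.0,0.0,0.0]]]
```

tin_c is centred on square0: the top view puts its cap within 1 mm of the square's centre. Next, tin_a.

Request:
move_arm(
  rows=[
    [[0.03,-0.05,0.68],[0.0,0.0,0.0]],
    [[0.02,-0.02,0.68],[0.0,0.0,0.0]],
    [[0.01,0.0,0.69],[0.0,0.0,0.0]],
    [[0.0,0.0,0.68],[0.0,0.01,0.0]],
    [[0.0,0.0,0.68],[0.0,0.0,0.0]],
    [[0,0,0],[0,0,0]],
    [[0,0,0],[0,0,0]],
  ],
)

```text
time_s: 27.55
eef_pos: [0.4142, -0.3686, 0.0243]
eef_rot: [0.976, 0.217, 0.0, -0.002]
contact_force: [0.1, 0.1, 0.6]
opening: 0.0879
grip_force: 0.0
```

```bash
python3 - <<'E'
from h import *
st()
E
```

```text
t 27.55 tcp [ 0.4142 -0.3686  0.0243] z [-0.001  0.003 -1.   ] y az -64.95 open 87.9 grip 0.0 q [1.19, 0.73, -0.81, 1.89, 0.7, 0.84, -1.13] F [0.1 0.1 0.6]
```

Request:
move_arm(
  rows=[
    [[0,0,0],[0,0,0]],
    [[0,0,0],[0,0,0]],
    [[0,0,0],[0,0,0]],
    [[0,0,0],[0,0,0]],
    [[0,0,0],[0,0,0]],
    [[0,0,0],[0,0,0]],
    [[0,0,0],[0,0,0]],
    [[0,0,0],[0,0,0]],
  ],
  jaw=45,
)

```text
time_s: 28.22
eef_pos: [0.4146, -0.3695, 0.0251]
eef_rot: [0.976, 0.216, 0.001, -0.001]
contact_force: [-0.7, 0.6, 5.3]
opening: 0.0539
grip_force: 30.0
```

```bash
python3 - <<'E'
from h import *
st();p=np.array(get_state()["eef_pos"])
plan((p+[0,0,.13],ori(25,0),5),([.5217,.0783,.155],ori(71,0),None))
E
```

```text
t 28.22 tcp [ 0.4146 -0.3695  0.0251] z [ 0.001  0.002 -1.   ] y az -65.0 open 53.9 grip 29.996291399002075 q [1.19, 0.72, -0.81, 1.89, 0.7, 0.84, -1.13] F [-0.7  0.6  5.3]
21 rows
[[[0.0,0.0,-0.87],[0.0,0.0,0.0]],[[0.0,0.0,-0.86],[0.0,0.0,0.0]],[[0.0,0.0,-0.87],[0.0,0.0,0.0]],[[0.0,0.0,-0.87],[0.0,0.0,0.0]],[[0.01,0.0,-0.86],[0.0,0.0,0.0]],[[0.6,-0.75,0.0],[0.0,0.0,-0.1]],[[0.63,-0.72,0.0],[0.0,0.0,-0.1]],[[0.67,-0.69,0.0],[0.0,0.0,-0.1]]]
[[[0.7,-0.65,0.01],[0.0,0.0,-0.1]],[[0.73,-0.62,0.0],[0.0,0.0,-0.1]],[[0.77,-0.58,0.0],[0.0,0.0,-0.1]],[[0.79,-0.55,0.0],[0.0,0.0,-0.1]],[[0.82,-0.5,0.0],[0.0,0.0,-0.1]],[[0.84,-0.46,0.0],[0.0,0.0,-0.1]],[[0.86,-0.41,0.01],[0.0,0.0,-0.1]],[[0.89,-0.38,0.0],[0.0,0.0,-0.1]]]
[[[0.9,-0.33,0.0],[0.0,0.0,-0.1]],[[0.91,-0.28,0.0],[0.0,0.0,-0.1]],[[0.93,-0.24,0.0],[0.0,0.0,-0.11]],[[0.94,-0.18,0.0],[0.0,0.0,-0.1]],[[0.95,-0.14,0.01],[0.0,0.0,-0.1]]]
```

Request:
move_arm(
  rows=[
    [[0.0,0.0,-0.87],[0.0,0.0,0.0]],
    [[0.0,0.0,-0.86],[0.0,0.0,0.0]],
    [[0.0,0.0,-0.87],[0.0,0.0,0.0]],
    [[0.0,0.0,-0.87],[0.0,0.0,0.0]],
    [[0.01,0.0,-0.86],[0.0,0.0,0.0]],
    [[0.6,-0.75,0.0],[0.0,0.0,-0.1]],
    [[0.63,-0.72,0.0],[0.0,0.0,-0.1]],
    [[0.67,-0.69,0.0],[0.0,0.0,-0.1]],
  ],
)

```text
time_s: 28.88
eef_pos: [0.4346, -0.2848, 0.1549]
eef_rot: [0.957, 0.289, 0.001, -0.001]
contact_force: [0.7, 1.3, -2.3]
opening: 0.054
grip_force: 30.0
```

Request:
move_arm(
  rows=[
    [[0.7,-0.65,0.01],[0.0,0.0,-0.1]],
    [[0.73,-0.62,0.0],[0.0,0.0,-0.1]],
    [[0.77,-0.58,0.0],[0.0,0.0,-0.1]],
    [[0.79,-0.55,0.0],[0.0,0.0,-0.1]],
    [[0.82,-0.5,0.0],[0.0,0.0,-0.1]],
    [[0.84,-0.46,0.0],[0.0,0.0,-0.1]],
    [[0.86,-0.41,0.01],[0.0,0.0,-0.1]],
    [[0.89,-0.38,0.0],[0.0,0.0,-0.1]],
  ],
)

```text
time_s: 29.55
eef_pos: [0.488, -0.0603, 0.1544]
eef_rot: [0.88, 0.474, 0.0, -0.001]
contact_force: [-0.2, -0.8, -2.1]
opening: 0.0538
grip_force: 30.0
```

Request:
move_arm(
  rows=[
    [[0.9,-0.33,0.0],[0.0,0.0,-0.1]],
    [[0.91,-0.28,0.0],[0.0,0.0,-0.1]],
    [[0.93,-0.24,0.0],[0.0,0.0,-0.11]],
    [[0.94,-0.18,0.0],[0.0,0.0,-0.1]],
    [[0.95,-0.14,0.01],[0.0,0.0,-0.1]],
    [[0,0,0],[0,0,0]],
    [[0,0,0],[0,0,0]],
  ],
)

```text
time_s: 30.13
eef_pos: [0.5213, 0.0803, 0.1545]
eef_rot: [0.812, 0.583, 0.001, -0.001]
contact_force: [0.6, 0.4, -0.7]
opening: 0.054
grip_force: 30.0
```

```bash
python3 - <<'E'
from h import *
st()
o=ori(71,0);plan(([.5217,.0783,.07],o,4),([.5217,.0783,.036],o,4))
E
```

```text
t 30.13 tcp [0.5213 0.0803 0.1545] z [ 0.     0.003 -1.   ] y az -18.67 open 54.0 grip 29.991356134414673 q [0.52, 0.61, -1.13, 1.84, 0.62, 1.1, -1.16] F [ 0.6  0.4 -0.7]
8 rows
[[[-0.02,0.01,0.7],[0.0,0.0,0.0]],[[-0.01,0.01,0.71],[0.0,0.0,0.01]],[[-0.02,0.01,0.7],[0.0,0.0,0.0]],[[-0.02,0.01,0.71],[0.0,-0.01,0.0]],[[0.0,0.0,0.28],[0.0,0.0,0.0]],[[0.0,0.0,0.28],[0.0,0.0,0.0]],[[0.0,0.0,0.29],[0.0,0.0,0.0]],[[0.0,0.0,0.28],[0.0,0.0,0.0]]]
```

Request:
move_arm(
  rows=[
    [[-0.02,0.01,0.7],[0.0,0.0,0.0]],
    [[-0.01,0.01,0.71],[0.0,0.0,0.01]],
    [[-0.02,0.01,0.7],[0.0,0.0,0.0]],
    [[-0.02,0.01,0.71],[0.0,-0.01,0.0]],
    [[0.0,0.0,0.28],[0.0,0.0,0.0]],
    [[0.0,0.0,0.28],[0.0,0.0,0.0]],
    [[0.0,0.0,0.29],[0.0,0.0,0.0]],
    [[0.0,0.0,0.28],[0.0,0.0,0.0]],
  ],
)

```text
time_s: 30.8
eef_pos: [0.5226, 0.0758, 0.0362]
eef_rot: [0.815, 0.579, -0.001, 0.001]
contact_force: [0.2, 0.5, -1.7]
opening: 0.054
grip_force: 30.0
```

Request:
move_arm(
  rows=[
    [[0,0,0.04],[0,0,0]],
    [[0,0,0],[0,0,0]],
  ],
)

```text
time_s: 30.97
eef_pos: [0.522, 0.076, 0.0349]
eef_rot: [0.815, 0.58, -0.001, 0.001]
contact_force: [-0.9, 0.4, -1.9]
opening: 0.0537
grip_force: 30.0
```

```bash
python3 - <<'E'
from h import *
st()
E
```

```text
t 30.97 tcp [0.522  0.076  0.0349] z [-0.001 -0.003 -1.   ] y az -19.16 open 53.7 grip 29.991602897644043 q [0.42, 0.75, -0.98, 1.95, 0.81, 0.9, -1.32] F [-0.9  0.4 -1.9]
```

Request:
move_arm(
  rows=[
    [[0.05,0,0.03],[0,0,0]],
    [[0,0,0.03],[0,0,0]],
    [[0,0,0],[0,0,0]],
  ],
)

```text
time_s: 31.22
eef_pos: [0.5229, 0.0777, 0.0335]
eef_rot: [0.815, 0.58, -0.001, 0.001]
contact_force: [-0.3, -0.1, -2.2]
opening: 0.0543
grip_force: 30.0
```

Request:
move_arm(
  rows=[
    [[0,0,0],[0,0,0]],
    [[0,0,0],[0,0,0]],
    [[0,0,0],[0,0,0]],
    [[0,0,-0.4],[0,0,0]],
    [[0,0,-0.9],[0,0,0]],
    [[0,0,-0.9],[0,0,0]],
    [[0,0,-0.9],[0,0,0]],
    [[0,0,-0.9],[0,0,0]],
  ],
  jaw=74,
)

```text
time_s: 31.88
eef_pos: [0.5224, 0.0781, 0.1554]
eef_rot: [0.815, 0.58, -0.001, 0.001]
contact_force: [0.0, -0.5, -0.3]
opening: 0.0742
grip_force: 0.0
```

Request:
move_arm(
  rows=[
    [[-0.9,0.3,-0.2],[0,0,0]],
    [[-0.9,0.3,0],[0,0,0]],
    [[-0.9,0.3,0],[0,0,0]],
    [[-0.9,0.3,0],[0,0,0]],
    [[-0.9,0.3,0],[0,0,0]],
    [[-0.9,0.3,0],[0,0,0]],
    [[-0.9,0,0],[0,0,0]],
    [[-0.9,0,0],[0,0,0]],
  ],
)

```text
time_s: 32.55
eef_pos: [0.5027, -0.1451, 0.1607]
eef_rot: [0.815, 0.58, -0.001, 0.001]
contact_force: [1.2, -0.5, -0.3]
opening: 0.0739
grip_force: 0.0
```

Request:
move_arm(
  rows=[
    [[-0.9,0,0],[0,0,0]],
    [[-0.9,0,0],[0,0,0]],
    [[-0.9,0,0],[0,0,0]],
    [[-0.9,0,0],[0,0,0]],
    [[0,0,0],[0,0,0]],
  ],
)

```text
time_s: 32.97
eef_pos: [0.4651, -0.2518, 0.1601]
eef_rot: [0.817, 0.577, -0.003, 0.001]
contact_force: [0.3, -0.1, -1.1]
opening: 0.074
grip_force: 0.0
```

```bash
python3 - <<'E'
from caps import *
st();caps()
T=capture("top");S=capture("side")
a=cv2.resize(T["img"][145:240,212:312],None,fx=4,fy=4,interpolation=cv2.INTER_CUBIC);b=cv2.resize(S["img"][150:245,205:305],None,fx=4,fy=4,interpolation=cv2.INTER_CUBIC)
cv2.imwrite("pics/end.png",np.hstack([a,b]))
E
```

```text
t 32.97 tcp [ 0.4651 -0.2518  0.1601] z [-0.003 -0.005 -1.   ] y az -19.56 open 74.0 grip 0.0 q [1.18, 0.62, -1.16, 1.83, 0.64, 1.13, -0.55] F [ 0.3 -0.1 -1.1]
top s0 38 [10.9 11. ] [ 0.4878 -0.0159]
top s0 45 [11.4 11.5] [ 0.4878 -0.016 ]
top s1 38 [10.8 11.1] [0.5218 0.0768]
top s1 45 [11.3 11.7] [0.5217 0.0767]
top s2 38 [10.8 11.1] [ 0.5769 -0.0516]
top s2 45 [11.4 11.5] [ 0.5768 -0.0517]
top s3 38 [10.7 11.2] [0.6169 0.0445]
top s3 45 [11.2 11.6] [0.6168 0.0444]
side s0 55 [21.1 24. ] [ 0.4757 -0.0092]
side s0 70 [21.1 25.9] [ 0.4806 -0.0125]
side s1 55 [ 7.5 18.8] [0.5059 0.0542]
side s1 55 [ 9.5 13.1] [0.4941 0.1256]
side s1 70 [ 8.  21.5] [0.5095 0.0597]
side s1 70 [10.2 14. ] [0.4942 0.1229]
side s2 55 [5.5 9.2] [ 0.5857 -0.0574]
side s2 70 [10.5 18.5] [ 0.5709 -0.0628]
side s3 55 [7.  8.3] [0.6207 0.0386]
side s3 70 [8.4 9.4] [0.6203 0.0407]
```

View pics/end.png

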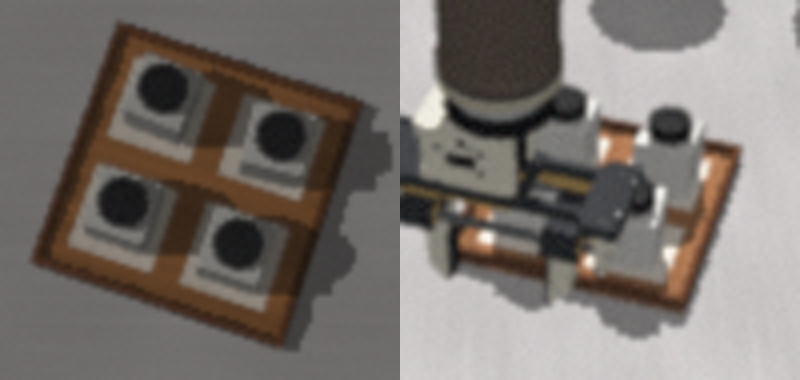

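The last picture shows all four tins cap up in two neat rows, with caps at (163,88), (280,135), (123,200) and (238,243) in the top crop. The tins I placed are within about 3 mm of their square centres, and the gripper is clear of everything.

```bash
python3 -c "
from workcell import r
print(r.finish_job())"
```

```text
the job is handed in; nothing more can be done
None
```

I turned tin_c over via its side and stood it on square0, set tin_a on square1, both cap up and within about 3 mm of centre, and handed the job in at about 33 s; I left the two preset tins as they were, though tin_b looked about 5 mm off its square.

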